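# Load the gel tank and start the run

### The job

Set up the gel run: stand every green gel cassette from the two racks fully home and upright in a slot of the tank, and close each slot that is left over with an orange blanking plate. Draw the temperature probe out of its holder and hang it in the red ring on the tank with its flange down on the ring. Only when all that is in place, flip the power supply's lever fully on; do not knock over the small clear bottle near the racks.

Things in the scene. Friction and masses are not known exactly. Their poses are not given: they have to be found in the camera images.
- tank: gel tank, fixed: clear box 110 mm (x) by 246 mm (y), walls 67 mm high; origin under its centre. Four parallel slots in a row along its y, 54 mm apart; each takes one plate upright, the plate's width along the tank's x and its thickness along the tank's y. On its robot side (-x) a 24 mm wide grey post, 100 mm high, carries the red probe ring
- slot0 (a point): middle of the floor of tank slot 0, 12 mm above the table; axes as the tank's; a seated plate's origin is here. The tank floor between slots is 15 mm higher. White ribs 55 mm high at the slot's two ends only (12 mm long) leave a 12 mm gap for the 8 mm plate; 87 mm between end walls for its 80 mm width
- slot1 (a point): middle of the floor of tank slot 1, 12 mm above the table; axes as the tank's; a seated plate's origin is here. The tank floor between slots is 15 mm higher. White ribs 55 mm high at the slot's two ends only (12 mm long) leave a 12 mm gap for the 8 mm plate; 87 mm between end walls for its 80 mm width
- slot2 (a point): middle of the floor of tank slot 2, 12 mm above the table; axes as the tank's; a seated plate's origin is here. The tank floor between slots is 15 mm higher. White ribs 55 mm high at the slot's two ends only (12 mm long) leave a 12 mm gap for the 8 mm plate; 87 mm between end walls for its 80 mm width
- slot3 (a point): middle of the floor of tank slot 3, 12 mm above the table; axes as the tank's; a seated plate's origin is here. The tank floor between slots is 15 mm higher. White ribs 55 mm high at the slot's two ends only (12 mm long) leave a 12 mm gap for the 8 mm plate; 87 mm between end walls for its 80 mm width
- ring (a point): centre of the top face of the red ring block (36 mm square, 10 mm thick, through bore 14 mm), 110 mm above the table, 95 mm from the tank's centre on its -x side; clear space under the ring. Seated, the probe hangs with its flange on the ring and its tip 15 mm above the table
- rack_l: white rack, fixed, on the left (+y): three compartments in a row along its x, 54 mm apart, 185 mm (x) by 100 mm (y), side cheeks 54 mm high; origin under its centre. Its plates lean with their tops about 0.27 rad towards its -x (towards the robot), resting on back boards 50 mm high, the foot 20 mm above the table. Draw plates out along their own length, more than 50 mm
- rack_r: white rack, fixed, on the right (-y): three compartments in a row along its x, 54 mm apart, 185 mm (x) by 100 mm (y), side cheeks 54 mm high; origin under its centre. Its plates lean with their tops about 0.27 rad towards its -x (towards the robot), resting on back boards 50 mm high, the foot 20 mm above the table. Draw plates out along their own length, more than 50 mm
- cassette_a: gel cassette: green frame with a broad green top band and white comb teeth, glassy window; 80 mm wide (its y), 8 mm thick (its x), 95 mm tall (its z), rigid, about 90 g; the origin is the middle of its bottom edge face. At the start it stands in one of the leaning compartments. Either face may point either way. Two to four of the four cassettes are present
- cassette_b: gel cassette: green frame with a broad green top band and white comb teeth, glassy window; 80 mm wide (its y), 8 mm thick (its x), 95 mm tall (its z), rigid, about 90 g; the origin is the middle of its bottom edge face. At the start it stands in one of the leaning compartments. Either face may point either way. Two to four of the four cassettes are present
- cassette_c: gel cassette: green frame with a broad green top band and white comb teeth, glassy window; 80 mm wide (its y), 8 mm thick (its x), 95 mm tall (its z), rigid, about 90 g; the origin is the middle of its bottom edge face. At the start it stands in one of the leaning compartments. Either face may point either way. Two to four of the four cassettes are present
- cassette_d: gel cassette: green frame with a broad green top band and white comb teeth, glassy window; 80 mm wide (its y), 8 mm thick (its x), 95 mm tall (its z), rigid, about 90 g; the origin is the middle of its bottom edge face. At the start it stands in one of the leaning compartments. Either face may point either way. Two to four of the four cassettes are present
- blank_a: blanking plate: plain orange, same size as a cassette; 80 mm wide (its y), 8 mm thick (its x), 95 mm tall (its z), rigid, about 90 g; the origin is the middle of its bottom edge face. At the start it stands in one of the leaning compartments. Either face may point either way.
- blank_b: blanking plate: plain orange, same size as a cassette; 80 mm wide (its y), 8 mm thick (its x), 95 mm tall (its z), rigid, about 90 g; the origin is the middle of its bottom edge face. At the start it stands in one of the leaning compartments. Either face may point either way.
- holder: probe holder, loose, 0.6 kg: 80 mm steel disc 15 mm thick with a blue tube on it, bore 22 mm, rim 80 mm above the table; origin under its centre. It stands on the left or the right beyond a rack
- probe: temperature probe, 60 g, 156 mm long: steel stem 8 mm thick and 95 mm long, then a yellow flange 26 mm wide and 6 mm thick, then a yellow handle 18 mm thick and 55 mm long; origin at the tip of the stem, z along it to the handle. It starts standing in the holder, upright or leaning up to about 0.2 rad; its stem stands on the steel disc
- supply: power supply, fixed: white box 120 mm (x) by 130 mm (y) by 56 mm high with a grey, red-balled toggle lever in the middle of its top; origin under its centre; stands on the side where the holder is not
- power (a joint): toggle lever of the power supply: 0 is off (leans towards the supply's -x, the robot), 1.0 is fully on (leans towards +x); turns about the supply's y, stays where it is left, moves with a light push
- power_tip (a point): centre of the red ball at the upper end of the toggle lever's grey stick (60 mm long, turning about a pivot near the top of the supply, in its middle)
- bottle_clear: small clear bottle with a blue cap, 44 mm thick, 75 mm tall, on the robot's side right of the tank; origin under its centre; leave alone
There are look-alikes about, which are no part of the job. What is shaped like the blank_b but black, blue or yellow is not meant.

How it is judged (in metres and radians):
On the way, in this order (a step that is already met when the one before it is completed fails the run):
1. every cassette present is seated in a tank slot, every slot is filled, the probe hangs in the ring (horizontal distance between each of cassette_a, cassette_b, cassette_c, cassette_d and tank below 0.1 m and height (world z) of cassette_a between 0.009 and 0.017 m and angle between each of cassette_a, cassette_b, cassette_c, cassette_d's own z axis and vertical below 0.12 rad and height (world z) of cassette_b between 0.009 and 0.017 m and height (world z) of cassette_c between 0.009 and 0.017 m and height (world z) of cassette_d between 0.009 and 0.017 m and (horizontal distance between any of cassette_a, cassette_b, cassette_c, cassette_d and slot0 below 0.007 m or (horizontal distance between blank_a and slot0 below 0.007 m and horizontal distance between blank_a and tank below 0.1 m and height (world z) of blank_a between 0.009 and 0.017 m and angle between blank_a's own z axis and vertical below 0.12 rad) or (horizontal distance between blank_b and slot0 below 0.007 m and horizontal distance between blank_b and tank below 0.1 m and height (world z) of blank_b between 0.009 and 0.017 m and angle between blank_b's own z axis and vertical below 0.12 rad)) and (horizontal distance between any of cassette_a, cassette_b, cassette_c, cassette_d and slot1 below 0.007 m or (horizontal distance between blank_a and slot1 below 0.007 m and horizontal distance between blank_a and tank below 0.1 m and height (world z) of blank_a between 0.009 and 0.017 m and angle between blank_a's own z axis and vertical below 0.12 rad) or (horizontal distance between blank_b and slot1 below 0.007 m and horizontal distance between blank_b and tank below 0.1 m and height (world z) of blank_b between 0.009 and 0.017 m and angle between blank_b's own z axis and vertical below 0.12 rad)) and (horizontal distance between any of cassette_a, cassette_b, cassette_c, cassette_d and slot2 below 0.007 m or (horizontal distance between blank_a and slot2 below 0.007 m and horizontal distance between blank_a and tank below 0.1 m and height (world z) of blank_a between 0.009 and 0.017 m and angle between blank_a's own z axis and vertical below 0.12 rad) or (horizontal distance between blank_b and slot2 below 0.007 m and horizontal distance between blank_b and tank below 0.1 m and height (world z) of blank_b between 0.009 and 0.017 m and angle between blank_b's own z axis and vertical below 0.12 rad)) and (horizontal distance between any of cassette_a, cassette_b, cassette_c, cassette_d and slot3 below 0.007 m or (horizontal distance between blank_a and slot3 below 0.007 m and horizontal distance between blank_a and tank below 0.1 m and height (world z) of blank_a between 0.009 and 0.017 m and angle between blank_a's own z axis and vertical below 0.12 rad) or (horizontal distance between blank_b and slot3 below 0.007 m and horizontal distance between blank_b and tank below 0.1 m and height (world z) of blank_b between 0.009 and 0.017 m and angle between blank_b's own z axis and vertical below 0.12 rad)) and horizontal distance between probe and ring below 0.007 m and height (world z) of probe between 0.01 and 0.02 m and angle between probe's own z axis and vertical below 0.15 rad), for 0.3 s.
2. the lever is switched on (value of joint power above 0.85 rad), for 0.2 s.
At the end, for the whole second after the job is handed in: Each slot holds a plate (within 7 mm of the slot site, origin 9-17 mm high, tilt under 0.12 rad), all present cassettes among them; probe in the ring (within 7 mm of its axis, tip 10-20 mm high, tilt under 0.15 rad); plates and probe at rest; lever beyond 0.85 rad (all of step 1 and linear speed of each of cassette_a, cassette_b, cassette_c, cassette_d, blank_a, blank_b, probe below 0.02 m/s and value of joint power above 0.85 rad); the robot touches nothing.
It fails at once if the small clear bottle is knocked over (angle between bottle_clear's own z axis and vertical above 0.7 rad).
Of cassette_a, cassette_b, cassette_c, cassette_d only 2 to 4 are there at a start; the rules pass over those that are not, and their reading is None.
At some moment in a run one of holder may be knocked a few centimetres aside while the robot is not near it.
It also fails if it takes over 176 s, if anything falls off the work surface, if the arm or the gripper's body presses on something with over 40 N, if the wrist force passes 120 N, or if a joint passes its speed limit or range.

### The arm

A 7-joint arm with a two-finger parallel gripper is mounted at the origin on the work surface. World frame = base frame: x ahead of the robot, y to its left, z up, the work surface at z = 0. Lengths are in m, angles in degrees, forces in N, time in s.
With the tool pointing down it reaches from about 0.4 to 0.85 m from the base axis. Payload 4.5 kg.
Tool frame: the origin (TCP) lies on the front face of the gripper's body, between the roots of the fingers; the fingertips stand 73 mm ahead of it and the grasp point (between the pads) lies 54 mm ahead of it; z points along the fingers, y is the direction in which the jaws open and shut (so a half turn about z gives the same grasp; the last joint's range is limited). The gripper opens to 85 mm and grips with 20 to 120 N. Pads are 22 mm wide; open, the fingers measure 114 mm over their backs; the gripper's body (76 mm by 85 mm) begins 54 mm behind the grasp point. The pads swing forward as they close: fully open they stand 13 mm farther back than shut.
Start: joints at [-72.949, 39.483, -11.15, 89.685, 9.013, 51.709, -12.324], TCP at [0.163, 0.603, 0.304] pointing down, gripper open.
Joint ranges: [-172.22, 172.22], [-26.19, 119.32], [-84.43, 86.54], [7.71, 146.69], [-57.33, 237.33], [2.42, 119.75], [-152.13, 152.13]. Speed limits (degrees/s): [147.25, 147.25, 180, 180, 180, 180, 180].

### API

Orientations are given as a 3x3 rotation matrix whose columns are the frame's x, y, z axes.
In Python, from plant import bot gives the robot as it stands.
- The arm moves only by the tool send_rows, never from a script. Its argument "rows" is a list of rows, each a list of 7 numbers: the shift along the world's x, y, z in m, then the turn, a rotation vector about the world's x, y, z in degrees, then the closure in counts, from 0 (fully open) to 255 (shut). A call has 1 to 12 rows; each row shifts and turns the commanded pose from where the row before left it; what a row does not reach is not made up. A row lasts 1/10 s, in which the tool goes at most 50 mm and 8.59 degrees, less where a joint would pass 70% of its speed; a pose out of reach is approached as far as the arm can. A call with a gripper value outside its range is refused whole. The fingers move at their own pace and stop on an object; "squeeze" is the grip in N (left out, the last holds). Time passes only in rows, so rows that do not move let the fingers close. It gives the time, the measured TCP pose, the force and the opening at its end, in the units of the state.
- bot.observe(): the state, without advancing time (a new reading comes with each control period).
- bot.snapshot(name): name is "scene" or "side" or "wrist"; returns a dict with "image" (384x512x3 uint8, blue, green, red), "z_map" (384x512 float32, m along the optical axis (not along the pixel's ray), 0 where there is no reading), "camera_matrix" (3x3 intrinsics, pixels), "R" (3x3) and "t" (3): a world point X has camera coordinates R X + t; the wrist camera has in their place "mount" (4x4, takes a point from camera to tool coordinates, whose origin is the TCP and whose axes are the flange's). Camera axes: x right, y down, z forward; pixel columns grow to the right and rows downward; lengths in m; the calibration is good to about 2 mm. A picture is of the moment at which its call begins: read the wrist's pose just before it.
- bot.close_job(): hands the job in, once; it reports no verdict.
The state is a dict: "time_s": time; "joints": joint angles; "joint_velocities": joint speeds; "joint_torque": joint torques, N m; "ee_pos": TCP position; "eef_rot": TCP orientation; "force": force on the tool from outside, world axes, zero at the start; "moment": the same for the moment, N m; "width": finger opening in m.
Only numpy, scipy, OpenCV 4.12 (cv2) and the standard library are available. Lean on these libraries where they do the work, as an engineer would, in place of code of your own. Each camera call takes 0.05 s, during which the arm holds its last target. There are 200 camera calls.

## Working session

There is one attempt and no reset: what is moved stays moved. The work goes in short steps, Python scripts to look and compute and a tool call to move; the robot and the scene stay as the last step left them, time stands still between calls to the robot, and variables do not carry over. Pictures are saved under pics/ and viewed, about 12 in all and at most 16, crops included, and the job is handed in when it is done.

Besides the shell and the picture viewer there is one more tool, called after ">>>" in YAML: its name, and indented under it one key for each argument. send_rows: Moves the arm, as the interface text tells. Its arguments: {"type":"object","properties":{"rows":{"type":"array","items":{"type":"array","items":{"type":"number"}}},"squeeze":{"type":"number"}},"required":["rows"]}

```bash
ls; mkdir -p pics
cat > h.py <<'E'
import numpy as np, cv2
from plant import bot
def snap(n):
    o=bot.observe(); s=bot.snapshot(n); s['o']=o
    if n=='wrist':
        Rw=np.array(o['eef_rot']).reshape(3,3); p=np.array(o['ee_pos']); M=np.array(s['mount'])
        Rc=Rw@M[:3,:3]; c=Rw@M[:3,3]+p      # cam->world
        s['R']=Rc.T; s['t']=-Rc.T@c
    s['R']=np.array(s['R']); s['t']=np.array(s['t']).ravel(); s['K']=np.array(s['camera_matrix'])
    return s
def cloud(s):
    z=s['z_map']; v,u=np.indices(z.shape); K=s['K']
    P=np.stack([(u-K[0,2])/K[0,0]*z,(v-K[1,2])/K[1,1]*z,z],-1)
    W=(P-s['t'])@s['R']; W[z==0]=np.nan; return W
def ray(s,u,v,h):
    d=s['R'].T@np.linalg.inv(s['K'])@[u,v,1.]; c=-s['R'].T@s['t']
    return c+d*(h-c[2])/d[2]
def proj(s,X):
    q=s['K']@(s['R']@np.array(X)+s['t']); return q[:2]/q[2]
def save(s,n): cv2.imwrite('pics/'+n+'.png',s['image'])
E
python3 - <<'E'
from h import *
import pickle
for n in ['scene','side','wrist']:
    s=snap(n); save(s,n+'0'); pickle.dump(s,open(n+'0.pkl','wb')); print(n,(-s['R'].T@s['t']).round(3),s['R'][2].round(2))
a=[cv2.imread(f'pics/{n}0.png') for n in ['scene','side']]
cv2.imwrite('pics/wb.png',cv2.resize(a[0],(800,600),interpolation=cv2.INTER_CUBIC))
cv2.imwrite('pics/wc.png',cv2.resize(a[1],(800,600),interpolation=cv2.INTER_CUBIC))
print(bot.observe()['eef_rot'],bot.observe()['width'])
E
```

```text
pics
scene [ 1.04  -0.272  0.875] [-0.59  0.18 -0.79]
side [ 0.093 -1.237  0.798] [ 0.29  0.82 -0.49]
wrist [0.091 0.624 0.373] [ 0.28 -0.08 -0.96]
[[-9.65417498e-01  2.60708582e-01 -2.98891958e-04]
 [ 2.60708744e-01  9.65416527e-01 -1.37132505e-03]
 [-6.89609744e-05 -1.40182495e-03 -9.99999015e-01]] 0.08552627142236434
```

View pics/wb.png

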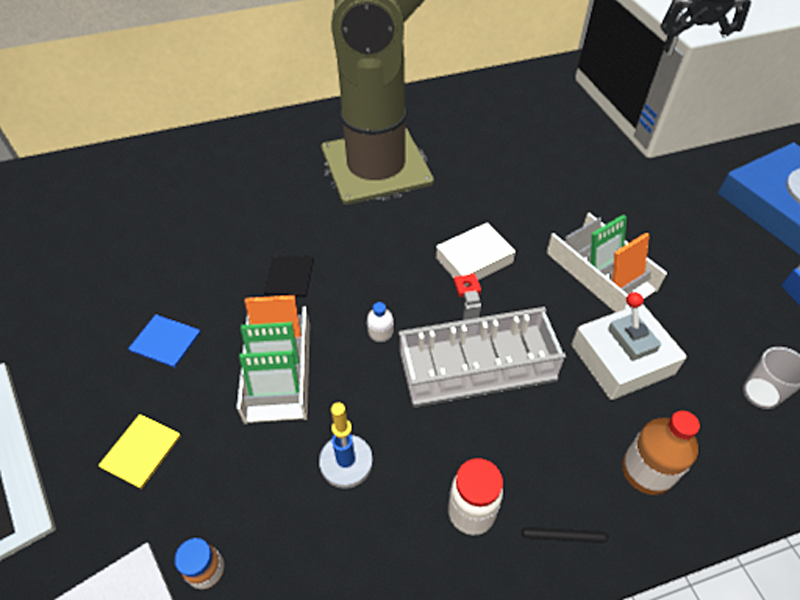

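View pics/wc.png

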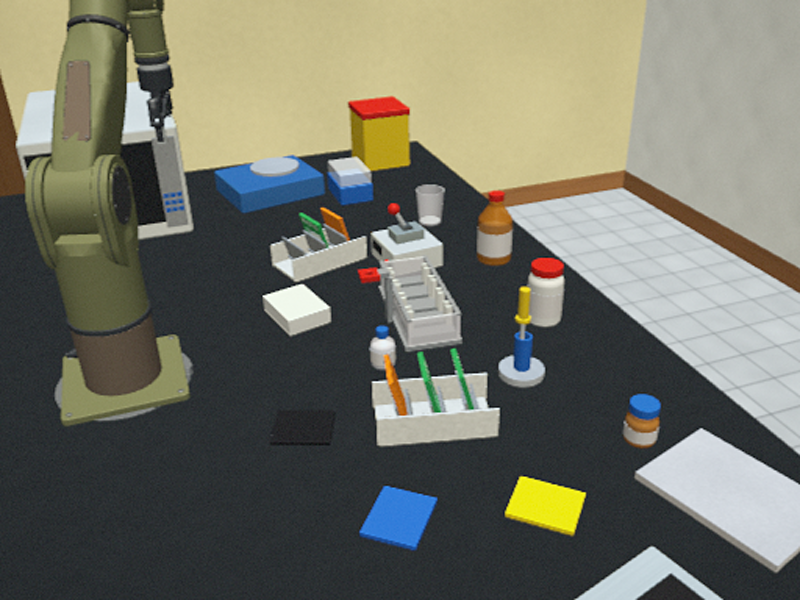

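The scene view (800x600) shows:
- **Right rack (my -y):** orange at (272,318), green at (268,340) and green at (270,375).
- **Left rack:** green at (608,243) and orange at (630,260).
- **Tank and ring:** tank at (480,355), red ring at (467,285).
- **Probe and holder:** (340,430).
- **Supply lever ball:** (635,300).
- **Clear bottle with blue cap:** (380,322).

Look-alikes for the plates are black (290,275), blue (165,340) and yellow (140,450), all lying on the table. The red caps at (480,480) and (685,425) are not the ring or the ball. I choose the standing green and orange plates.

Run:
```python
from h import *
import pickle
for n in ['scene','side']:
    s=pickle.load(open(n+'0.pkl','rb')); W=cloud(s); hsv=cv2.cvtColor(s['image'],cv2.COLOR_BGR2HSV)
    print(n)
    for c,lo,hi in [('green',(50,100,60),(80,255,255)),('orange',(8,180,120),(16,255,255)),('yellow',(22,180,120),(32,255,255)),('red',(0,200,100),(4,255,255)),('blue',(105,150,80),(125,255,255))]:
        m=cv2.inRange(hsv,lo,hi); N,L,st,ce=cv2.connectedComponentsWithStats(m)
        for i in range(1,N):
            if st[i,4]<30: continue
            P=W[L==i]; P=P[~np.isnan(P[:,0])]
            if len(P)<20: continue
            P=P[P[:,2]>.03]
            if len(P)<20 or np.median(P[:,0])>1.0: continue
            m0=np.median(P,0); P=P[np.linalg.norm(P-m0,axis=1)<.12]
            top=P[P[:,2]>np.percentile(P[:,2],97)-.012]
            U,S,Vt=np.linalg.svd(P-P.mean(0)); nrm=Vt[2]*np.sign(Vt[2][0])
            print(c,ce[i].round(0),st[i,4],'med',m0.round(3),'top mean',top.mean(0).round(3),'zmax',P[:,2].max().round(3),'n',nrm.round(3),'sd',(S/len(P)**.5).round(4))
s=pickle.load(open('scene0.pkl','rb')); W=cloud(s)
# height map view of region
x0,x1,y0,y1=.25,.85,-.45,.45; r=.0015
H=np.zeros((int((x1-x0)/r),int((y1-y0)/r)),np.float32)
P=W.reshape(-1,3); k=(P[:,0]>x0)&(P[:,0]<x1-.002)&(P[:,1]>y0)&(P[:,1]<y1-.002); P=P[k]
i=((P[:,0]-x0)/r).astype(int); j=((P[:,1]-y0)/r).astype(int); np.maximum.at(H,(i,j),P[:,2])
H=cv2.dilate(H,np.ones((3,3)))
cv2.imwrite('pics/hm.png',cv2.resize(cv2.applyColorMap((np.clip(H/.16,0,1)*255).astype(np.uint8),cv2.COLORMAP_JET),None,fx=1.3,fy=1.3,interpolation=0))
```

```text
scene
green [389. 150.] 224 med [0.431 0.307 0.097] top mean [0.427 0.311 0.111] zmax 0.117 n [0.935 0.328 0.132] sd [0.0295 0.0175 0.0081]
green [172. 224.] 679 med [ 0.497 -0.31   0.096] top mean [ 0.481 -0.313  0.11 ] zmax 0.116 n [0.212 0.018 0.977] sd [0.0291 0.0266 0.0175]
orange [403. 167.] 491 med [0.49  0.327 0.081] top mean [0.481 0.324 0.109] zmax 0.115 n [0.917 0.291 0.272] sd [0.0241 0.0228 0.0045]
orange [175. 199.] 537 med [ 0.407 -0.292  0.091] top mean [ 0.402 -0.294  0.108] zmax 0.115 n [ 0.929 -0.239  0.282] sd [0.0245 0.0161 0.0027]
orange [421. 270.] 39 med [0.784 0.18  0.112] top mean [0.791 0.181 0.123] zmax 0.13 n [ 0.845  0.114 -0.523] sd [0.0097 0.0059 0.0007]
orange [444. 286.] 57 med [0.832 0.201 0.115] top mean [0.829 0.185 0.145] zmax 0.15 n [0.618 0.606 0.501] sd [0.0126 0.0066 0.001 ]
yellow [218. 270.] 33 med [ 0.666 -0.239  0.15 ] top mean [ 0.666 -0.237  0.161] zmax 0.169 n [ 0.989 -0.146  0.033] sd [0.0088 0.0039 0.0014]
red [406. 192.] 56 med [0.603 0.245 0.139] top mean [0.602 0.247 0.14 ] zmax 0.146 n [ 0.219 -0.585  0.781] sd [0.0068 0.0054 0.0
[... 2914 characters left out ...]
1]
blue [171. 119.] 1373 med [0.384 0.709 0.06 ] top mean [0.382 0.723 0.061] zmax 0.069 n [ 0.009  0.127 -0.992] sd [0.0592 0.0376 0.0094]
blue [224. 123.] 324 med [0.598 0.621 0.042] top mean [0.6   0.639 0.048] zmax 0.057 n [ 0.011 -0.046  0.999] sd [0.0382 0.0201 0.0068]
blue [244. 212.] 62 med [ 0.44  -0.128  0.075] top mean [ 0.44  -0.125  0.074] zmax 0.079 n [ 0.171 -0.482  0.859] sd [0.0065 0.0054 0.0045]
blue [334. 225.] 246 med [ 0.652 -0.252  0.059] top mean [ 0.655 -0.246  0.077] zmax 0.084 n [ 0.264  0.945 -0.193] sd [0.0161 0.0083 0.0062]
blue [412. 260.] 265 med [ 0.744 -0.47   0.07 ] top mean [ 0.745 -0.468  0.069] zmax 0.075 n [ 0.098  0.135 -0.986] sd [0.0128 0.0114 0.0037]
```

View pics/hm.png

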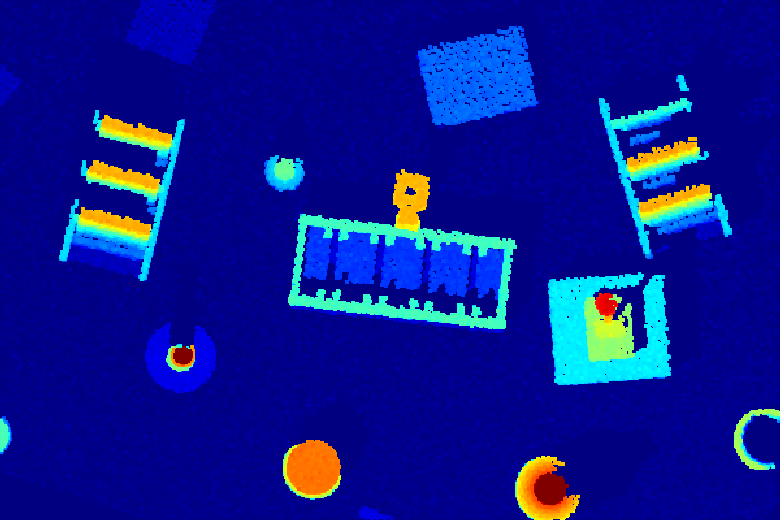

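Run:
```python
from h import *
import pickle
C=[]
for n in ['scene','side']:
    s=pickle.load(open(n+'0.pkl','rb')); P=cloud(s).reshape(-1,3)
    k=(P[:,2]>.060)&(P[:,2]<.075)&(abs(P[:,0]-.563)<.1)&(abs(P[:,1]-.015)<.15)&(P[:,0]>.49)
    Q=(P[k][:,:2]*1000).astype(np.float32); r=cv2.minAreaRect(Q); print(n,len(Q),r,s['K'][0,0],np.percentile(P[k][:,2],[10,50,90]))
```

```text
scene 1224 ((557.52294921875, 14.055976867675781), (250.47129821777344, 115.40972900390625), 83.19091033935547) 383.8864194041782 [0.06254893 0.06826936 0.07089747]
side 601 ((553.3341674804688, 14.680618286132812), (255.43333435058594, 115.9526138305664), 83.29784393310547) 497.54256065422305 [0.06173623 0.06752607 0.07092788]
```

>>> send_rows:
  rows:
    - [0.021, -0.033, 0, 0, 0, 0.5, 0]
    - [0.021, -0.033, 0, 0, 0, 0.5, 0]
    - [0.021, -0.033, 0, 0, 0, 0.5, 0]
    - [0.021, -0.033, 0, 0, 0, 0.5, 0]
    - [0.021, -0.033, 0, 0, 0, 0.5, 0]
    - [0.021, -0.033, 0, 0, 0, 0.5, 0]
    - [0.021, -0.033, 0, 0, 0, 0.5, 0]
    - [0.021, -0.033, 0, 0, 0, 0.5, 0]
    - [0.021, -0.033, 0, 0, 0, 0.5, 0]

```text
time_s: 1.05
ee_pos: [0.3526, 0.3049, 0.3039]
eef_rot: [[-0.983, 0.184, -0.0], [0.184, 0.983, -0.0], [-0.0, -0.0, -1.0]]
force: [0.1, -0.3, 0.4]
width: 0.0854
```

>>> send_rows:
  rows:
    - [0.021, -0.033, 0, 0, 0, 0.5, 110]
    - [0.021, -0.033, 0, 0, 0, 0.5, 110]
    - [0.021, -0.033, 0, 0, 0, 0.5, 110]
    - [0.021, -0.033, 0, 0, 0, 0.5, 110]
    - [0.021, -0.033, 0, 0, 0, 0.5, 110]
    - [0.021, -0.033, 0, 0, 0, 0.5, 110]
    - [0.021, -0.033, 0, 0, 0, 0.5, 110]
    - [0.021, -0.033, 0, 0, 0, 0.5, 110]
    - [0.021, -0.033, 0, 0, 0, 0.5, 110]
    - [0, 0, 0, 0, 0, 0, 110]
    - [0, 0, 0, 0, 0, 0, 110]

```text
time_s: 2.15
ee_pos: [0.5409, 0.0086, 0.3035]
eef_rot: [[-0.994, 0.109, -0.001], [0.109, 0.994, 0.0], [0.001, 0.0, -1.0]]
force: [-0.9, 0.8, -0.6]
width: 0.0484
```

Run:
```python
from h import *
import pickle
s=snap('wrist'); save(s,'w1'); pickle.dump(s,open('w1.pkl','wb'))
cv2.imwrite('pics/w1b.png',cv2.resize(s['image'],(800,600),interpolation=cv2.INTER_CUBIC))
P=cloud(s).reshape(-1,3); print(s['K'][0])
k=(P[:,2]>.062)&(P[:,2]<.073)&(abs(P[:,0]-.563)<.1)&(abs(P[:,1]-.015)<.15)&(P[:,0]>.48)
Q=(P[k][:,:2]*1000).astype(np.float32); print(len(Q),cv2.minAreaRect(Q))
k=(P[:,2]>.1)&(P[:,2]<.12)&(P[:,0]<.49)&(abs(P[:,1])<.1); Q=(P[k][:,:2]*1000).astype(np.float32); print('ring',len(Q),cv2.minAreaRect(Q),np.median(P[k][:,2]))
```

```text
[311.89088972   0.         252.81826548]
6358 ((556.3514404296875, 14.898773193359375), (250.32562255859375, 115.28846740722656), 83.14153289794922)
ring 1978 ((470.56793212890625, 24.955543518066406), (35.89196014404297, 40.537010192871094), 83.81407928466797) 0.10998408172579158
```

View pics/w1b.png

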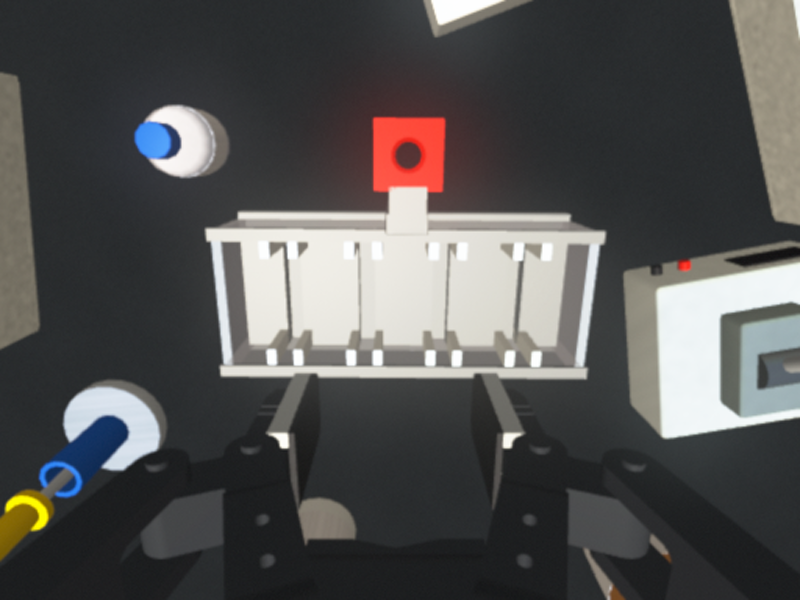

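Run:
```python
from h import *
import pickle
s=pickle.load(open('w1.pkl','rb')); W=cloud(s); im=s['image']; g=im.min(2)
yaw=np.radians(83.2-90); c=np.array([.5563,.0149]); ex=np.array([np.cos(yaw),np.sin(yaw)]); ey=np.array([-ex[1],ex[0]])
D=W[...,:2]-c; a=D@ex; b=D@ey
m=((abs(a)<.046)&(abs(b)<.115)&(W[...,2]>.045)&(W[...,2]<.066)).astype(np.uint8)
print('z rib',np.nanpercentile(W[...,2][m>0],[10,50,90]))
m2=cv2.morphologyEx(((g>225)&(abs(a)<.055)&(abs(b)<.115)&(W[...,2]>.03)).astype(np.uint8),cv2.MORPH_OPEN,np.ones((2,2)))
for mm in (m,m2):
    N,L,st,ce=cv2.connectedComponentsWithStats(mm)
    for i in range(1,N):
        if st[i,4]<25: continue
        z=np.nanmedian(W[...,2][L==i]); p=ray(s,*ce[i],.055)[:2]-c
        print(ce[i].round(1),st[i,4],z.round(4),'tank a,b mm',(p@ex*1000).round(1),(p@ey*1000).round(1))
hsv=cv2.cvtColor(im,cv2.COLOR_BGR2HSV); red=cv2.inRange(hsv,(0,150,60),(6,255,255))
cs,h=cv2.findContours(red,cv2.RETR_CCOMP,cv2.CHAIN_APPROX_NONE)
for k,cc in enumerate(cs):
    if cv2.contourArea(cc)>60:
        M=cv2.moments(cc); u,v=M['m10']/M['m00'],M['m01']/M['m00']; p=ray(s,u,v,.11)
        print('red',u,v,cv2.contourArea(cc),p.round(4),((p[:2]-c)@ex).round(4),((p[:2]-c)@ey).round(4),h[0][k])
```

```text
z rib [0.0474627  0.05458256 0.06447526]
[197.  145.3] 194 0.0524 tank a,b mm -43.3 -63.1
[322.6 146.2] 187 0.052 tank a,b mm -43.5 64.9
[173.8 158.9] 44 0.0572 tank a,b mm -29.0 -87.7
[191.3 158.8] 35 0.0586 tank a,b mm -29.3 -69.6
[325.5 159.9] 41 0.0571 tank a,b mm -29.4 69.0
[343.1 160. ] 53 0.0576 tank a,b mm -29.4 87.2
[176.6 221.5] 73 0.056 tank a,b mm 40.5 -89.1
[193.  221.2] 66 0.0561 tank a,b mm 39.9 -71.2
[225.6 221.2] 53 0.0566 tank a,b mm 39.7 -35.4
[241.6 220.4] 46 0.055 tank a,b mm 38.6 -17.8
[273.6 220.6] 46 0.0533 tank a,b mm 38.5 17.2
[289.8 221.2] 57 0.0541 tank a,b mm 39.0 35.1
[322.2 222.4] 68 0.0559 tank a,b mm 40.1 70.8
[338.4 222.8] 76 0.0562 tank a,b mm 40.4 88.6
[255.2 145.2] 67 0.1096 tank a,b mm -43.9 -3.9
[200.8 154.2] 1052 0.0686 tank a,b mm -34.1 -59.6
[277.8 160.6] 69 0.0669 tank a,b mm -28.2 19.7
[296.  161.5] 68 0.0669 tank a,b mm -27.5 38.6
[332.3 161.5] 68 0.0668 tank a,b mm -27.7 76.2
[350.3 161.4] 68 0.0669 tank a,b mm -28.0 94.8
[174.5 229.1] 51 0.0672 tank a,b mm 49.5 -92.1
[191.4 229.5] 56 0.067 tank a,b mm 49.8 -73.4
[225.3 229.3] 53 0.0668 tank a,b mm 49.2 -35.9
[242.  229.6] 49 0.067 tank a,b mm 49.5 -17.3
[275.8 229.8] 51 0.067 tank a,b mm 49.4 20.1
[292.7 229.8] 53 0.0669 tank a,b mm 49.2 38.8
[326.6 230.5] 56 0.0673 tank a,b mm 49.7 76.3
[343.5 230.4] 56 0.0673 tank a,b mm 49.4 95.1
[181.7 282. ] 43 0.2712 tank a,b mm 116.5 -88.0
[326.2 282. ] 41 0.2715 tank a,b mm 115.0 81.0
red 261.2343085771443 97.15062098858047 1999.5 [0.4664 0.0257 0.11  ] -0.0905 0.0 [-1  0  2 -1]
red 260.73753894080994 99.09345794392523 214.0 [0.4679 0.0251 0.11  ] -0.089 -0.0003 [-1 -1 -1  1]
```

Run:
```python
from h import *
import pickle
s=pickle.load(open('w1.pkl','rb'));yaw=np.radians(-6.8); c=np.array([.5563,.0149]); ex=np.array([np.cos(yaw),np.sin(yaw)]); ey=np.array([-ex[1],ex[0]])
for r in [[(277.8,160.6),(296.,161.5),(332.3,161.5),(350.3,161.4)],[(174.5,229.1),(191.4,229.5),(225.3,229.3),(242,229.6),(275.8,229.8),(292.7,229.8),(326.6,230.5),(343.5,230.4)]]:
    for q in r:
        p=ray(s,*q,.067)[:2]; print(q,p.round(4),((p-c)@ex*1000).round(1),((p-c)@ey*1000).round(1))
```

```text
(277.8, 160.6) [0.5282 0.0371] -30.5 18.7
(296.0, 161.5) [0.5311 0.055 ] -29.8 36.9
(332.3, 161.5) [0.5351 0.091 ] -30.1 73.0
(350.3, 161.4) [0.5369 0.1088] -30.3 91.0
(174.5, 229.1) [ 0.5897 -0.0786] 44.3 -88.8
(191.4, 229.5) [ 0.5922 -0.0608] 44.6 -70.9
(225.3, 229.3) [ 0.5959 -0.0248] 44.0 -34.8
(242, 229.6) [ 0.5982 -0.0072] 44.2 -17.0
(275.8, 229.8) [0.6024 0.0286] 44.2 19.0
(292.7, 229.8) [0.6044 0.0465] 44.0 37.0
(326.6, 230.5) [0.6092 0.0823] 44.5 73.2
(343.5, 230.4) [0.611  0.1003] 44.2 91.2
```

Wrist view: tank ribs at (265–545, 250) and (272–535, 352), ring bore at (408,155), bottle at (180,140), holder at lower left (110,430). The tank pose and slot lines are measured. Next I go over the right rack.

>>> send_rows:
  rows:
    - [-0.009, -0.025, 0, 0, 0, -8.2, 110]
    - [-0.009, -0.025, 0, 0, 0, -8.2, 110]
    - [-0.009, -0.025, 0, 0, 0, -8.2, 110]
    - [-0.009, -0.025, 0, 0, 0, -8.2, 110]
    - [-0.009, -0.025, 0, 0, 0, -8.2, 110]
    - [-0.009, -0.025, 0, 0, 0, -8.2, 110]
    - [-0.009, -0.025, 0, 0, 0, -8.2, 110]
    - [-0.009, -0.025, 0, 0, 0, -8.2, 110]
    - [-0.009, -0.025, 0, 0, 0, -8.2, 110]
    - [-0.009, -0.025, 0, 0, 0, -8.2, 110]
    - [-0.009, -0.025, 0, 0, 0, -8.2, 110]
    - [-0.009, -0.025, 0, 0, 0, -8.2, 110]

```text
time_s: 3.4
ee_pos: [0.4331, -0.2893, 0.304]
eef_rot: [[0.253, 0.967, 0.0], [0.967, -0.253, 0.001], [0.001, -0.0, -1.0]]
force: [0.5, 0.6, 0.3]
width: 0.0485
```

>>> send_rows:
  rows:
    - [0, 0, 0, 0, 0, 0, 110]
    - [0, 0, 0, 0, 0, 0, 110]

```text
time_s: 3.6
ee_pos: [0.4333, -0.289, 0.3038]
eef_rot: [[0.248, 0.969, -0.0], [0.969, -0.248, 0.001], [0.001, -0.0, -1.0]]
force: [0.4, 0.4, 0.2]
width: 0.0488
```

Run:
```python
from h import *
import pickle
s=snap('wrist'); save(s,'w2'); pickle.dump(s,open('w2.pkl','wb'))
print(np.round(s['o']['joints'],1))
cv2.imwrite('pics/w2b.png',cv2.resize(s['image'],(800,600),interpolation=cv2.INTER_CUBIC))
W=cloud(s); hsv=cv2.cvtColor(s['image'],cv2.COLOR_BGR2HSV)
for c,lo,hi in [('green',(50,100,60),(80,255,255)),('orange',(8,180,120),(16,255,255))]:
    m=cv2.inRange(hsv,lo,hi); N,L,st,ce=cv2.connectedComponentsWithStats(m)
    for i in range(1,N):
        if st[i,4]<100: continue
        P=W[L==i]; P=P[~np.isnan(P[:,0])]; P=P[P[:,2]>.03]
        top=P[P[:,2]>.107]
        if len(top)<20: continue
        print(c,ce[i].round(),st[i,4],'zmax',P[:,2].max().round(4),'toprect',cv2.minAreaRect((top[:,:2]*1000).astype(np.float32)),'zt',np.percentile(top[:,2],[50,90]).round(4))
```

```text
[ 23.4  31.9   8.5 108.2  -7.   40.4  21.5]
green [280. 197.] 1203 zmax 0.1139 toprect ((449.5923156738281, -306.6991271972656), (80.35272216796875, 8.665372848510742), 75.84275817871094) zt [0.1116 0.1127]
green [336. 199.] 784 zmax 0.1141 toprect ((501.8109130859375, -316.75048828125), (80.5452880859375, 8.14628791809082), 76.05723571777344) zt [0.1116 0.1128]
orange [232. 189.] 2240 zmax 0.1131 toprect ((399.8215026855469, -292.57672119140625), (80.0201644897461, 4.998800277709961), 76.3528823852539) zt [0.1096 0.1114]
```

View pics/w2b.png

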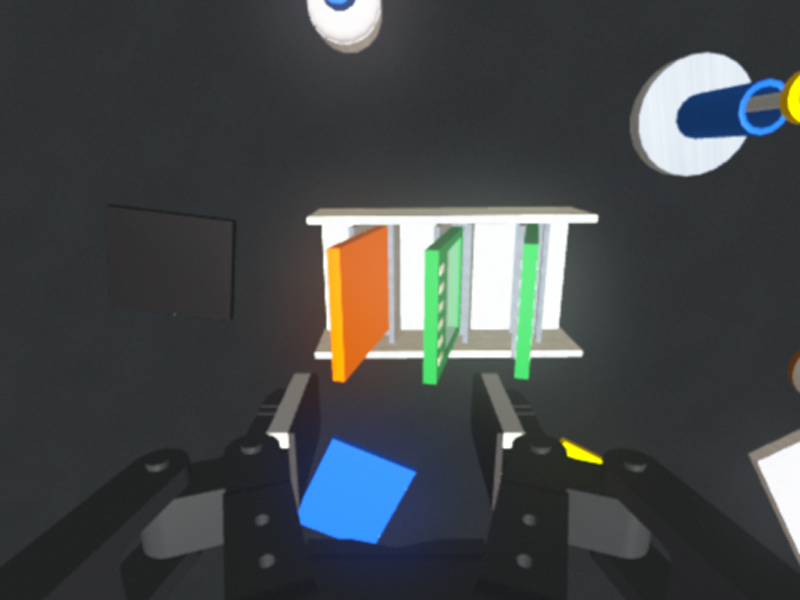

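Wrist view shows the right rack with tops at orange (340,310), green (440,310) and green (527,305). The blue, yellow and black flat plates are the decoys. First target is the outer green, with its top centre at (0.502, -0.317, 0.112).

>>> send_rows:
  rows:
    - [0.0107, -0.0054, -0.024, -0.94, -3.75, 0, 140]
    - [0.0107, -0.0054, -0.024, -0.94, -3.75, 0, 140]
    - [0.0107, -0.0054, -0.024, -0.94, -3.75, 0, 140]
    - [0.0107, -0.0054, -0.024, -0.94, -3.75, 0, 140]
    - [0, 0, 0, 0, 0, 0, 140]
    - [0, 0, 0, 0, 0, 0, 140]

```text
time_s: 4.25
ee_pos: [0.4759, -0.3107, 0.208]
eef_rot: [[0.248, 0.934, 0.257], [0.969, -0.24, -0.062], [0.004, 0.265, -0.964]]
force: [-0.1, -0.3, 0.4]
width: 0.0386
```

>>> send_rows:
  rows:
    - [0.0041, -0.001, -0.0152, 0, 0, 0, 140]
    - [0.0041, -0.001, -0.0152, 0, 0, 0, 140]
    - [0.0041, -0.001, -0.0152, 0, 0, 0, 140]
    - [0.0041, -0.001, -0.0152, 0, 0, 0, 140]
    - [0, 0, 0, 0, 0, 0, 140]
    - [0, 0, 0, 0, 0, 0, 255]
    - [0, 0, 0, 0, 0, 0, 255]
    - [0, 0, 0, 0, 0, 0, 255]
    - [0, 0, 0, 0, 0, 0, 255]
    - [0, 0, 0, 0, 0, 0, 255]
  squeeze: 50

```text
time_s: 5.25
ee_pos: [0.4925, -0.3159, 0.1483]
eef_rot: [[0.249, 0.933, 0.26], [0.968, -0.241, -0.065], [0.002, 0.268, -0.963]]
force: [-1.9, 1.1, 7.2]
width: 0.0073
```

>>> send_rows:
  rows:
    - [-0.0041, 0.001, 0.0154, 0, 0, 0, 255]
    - [-0.0041, 0.001, 0.0154, 0, 0, 0, 255]
    - [-0.0041, 0.001, 0.0154, 0, 0, 0, 255]
    - [-0.0041, 0.001, 0.0154, 0, 0, 0, 255]
    - [-0.0041, 0.001, 0.0154, 0, 0, 0, 255]
    - [0, 0, 0.025, 1.87, 7.5, 0, 255]
    - [0, 0, 0.025, 1.87, 7.5, 0, 255]
    - [0, 0, 0, 0, 0, 0, 255]

```text
time_s: 6.05
ee_pos: [0.476, -0.3117, 0.2677]
eef_rot: [[0.246, 0.968, 0.047], [0.969, -0.246, -0.012], [-0.0, 0.048, -0.999]]
force: [1.5, 0.2, -1.1]
width: 0.0075
```

>>> send_rows:
  rows:
    - [0.0068, 0.0205, 0, 0, 0, 8.13, 255]
    - [0.0068, 0.0205, 0, 0, 0, 8.13, 255]
    - [0.0068, 0.0205, 0, 0, 0, 8.13, 255]
    - [0.0068, 0.0205, 0, 0, 0, 8.13, 255]
    - [0.0068, 0.0205, 0, 0, 0, 8.13, 255]
    - [0.0068, 0.0205, 0, 0, 0, 8.13, 255]
    - [0.0068, 0.0205, 0, 0, 0, 8.13, 255]
    - [0.0068, 0.0205, 0, 0, 0, 8.13, 255]
    - [0.0068, 0.0205, 0, 0, 0, 8.13, 255]
    - [0.0068, 0.0205, 0, 0, 0, 8.13, 255]
    - [0.0068, 0.0205, 0, 0, 0, 8.13, 255]
    - [0.0068, 0.0205, 0, 0, 0, 8.13, 255]

```text
time_s: 7.25
ee_pos: [0.5531, -0.0643, 0.2638]
eef_rot: [[-0.994, 0.113, 0.003], [0.113, 0.993, 0.044], [0.002, 0.044, -0.999]]
force: [0.5, -0.8, -0.6]
width: 0.0075
```

>>> send_rows:
  rows:
    - [0, 0, 0, 0, 0, 0, 255]
    - [0, 0, 0, 0, 0, 0, 255]

```text
time_s: 7.45
ee_pos: [0.553, -0.0653, 0.2639]
eef_rot: [[-0.993, 0.12, 0.002], [0.12, 0.992, 0.043], [0.003, 0.043, -0.999]]
force: [-0.4, -0.9, -1.3]
width: 0.0072
```

Run:
```python
from h import *
import pickle
s=snap('wrist'); save(s,'w3'); pickle.dump(s,open('w3.pkl','wb'))
print(np.round(s['o']['joints'],1), s['o']['ee_pos'])
cv2.imwrite('pics/w3b.png',cv2.resize(s['image'],(800,600),interpolation=cv2.INTER_CUBIC))
W=cloud(s); hsv=cv2.cvtColor(s['image'],cv2.COLOR_BGR2HSV)
m=cv2.inRange(hsv,(50,100,60),(80,255,255)); N,L,st,ce=cv2.connectedComponentsWithStats(m)
for i in range(1,N):
    if st[i,4]<100: continue
    P=W[L==i]; P=P[~np.isnan(P[:,0])]; print(ce[i].round(),st[i,4],P.min(0).round(4),P.max(0).round(4),cv2.minAreaRect((P[:,:2]*1000).astype(np.float32)))
```

```text
[ 14.3  38.1 -18.6 103.7  13.8  40.3  72. ] [ 0.55296533 -0.06525569  0.26391415]
[253. 272.] 3092 [ 0.5132 -0.0896 -0.    ] [ 0.7655 -0.051   0.2666] ((639.0328369140625, -63.89295196533203), (26.913856506347656, 251.47422790527344), 83.72942352294922)
```

View pics/w3b.png

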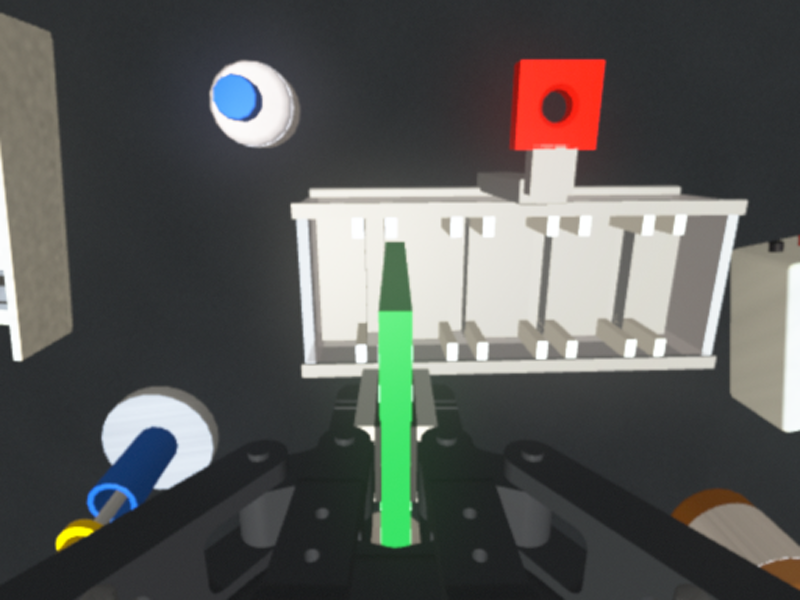

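Run:
```python
from h import *
import pickle
s=pickle.load(open('w3.pkl','rb')); W=cloud(s); hsv=cv2.cvtColor(s['image'],cv2.COLOR_BGR2HSV)
for v in range(150,350,6): print(v,hsv[v,253],W[v,253].round(4))
```

```text
150 [  0   0 253] [ 0.5278 -0.0496  0.0274]
156 [ 62  78 111] [ 0.5138 -0.0529  0.1379]
162 [ 62  77 112] [ 0.5141 -0.0537  0.1555]
168 [ 61  77 112] [ 0.5138 -0.0545  0.173 ]
174 [ 61  79 113] [ 0.5136 -0.0551  0.1873]
180 [ 62  79 113] [ 0.5136 -0.0556  0.1988]
186 [ 62  84 112] [ 0.5138 -0.0561  0.208 ]
192 [ 62  87 112] [ 0.5141 -0.0565  0.2157]
198 [ 63 111 136] [ 0.5139 -0.0568  0.224 ]
204 [ 67 148 241] [ 0.5153 -0.0571  0.2267]
210 [ 67 151 240] [ 0.518  -0.0574  0.2255]
216 [ 67 153 240] [ 0.5201 -0.0577  0.2262]
222 [ 67 156 239] [ 0.5225 -0.058   0.2261]
228 [ 67 159 238] [ 0.5248 -0.0582  0.2264]
234 [ 67 162 236] [ 0.5273 -0.0585  0.2261]
240 [ 67 164 236] [ 0.5297 -0.0588  0.2263]
246 [ 67 167 235] [ 0.5324 -0.0592  0.2259]
252 [ 68 171 234] [ 0.5346 -0.0594  0.2264]
258 [ 68 174 233] [ 0.537  -0.0597  0.2267]
264 [ 68 176 233] [ 0.5401 -0.0601  0.2258]
270 [ 68 178 232] [ 0.5423 -0.0604  0.2265]
276 [ 67 180 232] [ 0.5453 -0.0607  0.2259]
282 [ 68 181 231] [ 0.5486 -0.0611  0.2249]
288 [ 68 184 230] [ 0.5505 -0.0614  0.2263]
294 [ 68 185 230] [ 0.5536 -0.0617  0.2257]
300 [ 68 187 230] [ 0.5564 -0.0621  0.2257]
306 [ 68 185 230] [ 0.5593 -0.0624  0.2257]
312 [ 68 188 229] [ 0.5625 -0.0628  0.2252]
318 [ 68 188 230] [ 0.5645 -0.0631  0.2264]
324 [ 68 188 229] [ 0.5672 -0.0634  0.2266]
330 [ 68 188 229] [ 0.5703 -0.0638  0.2265]
336 [ 68 190 229] [ 0.5737 -0.0642  0.2261]
342 [ 68 191 228] [ 0.5763 -0.0645  0.2265]
348 [ 68 190 228] [ 0.5799 -0.0649  0.2259]
```

```bash
cat > tank.py <<'E'
from h import *
def ribs(s):
    W=cloud(s); g=s['image'].min(2); c=np.array([.5629,.0152]); yaw=np.radians(-6.8)
    ex=np.array([np.cos(yaw),np.sin(yaw)]); ey=np.array([-ex[1],ex[0]]); D=W[...,:2]-c; a=D@ex; b=D@ey
    m=((g>215)&(abs(a)<.0455)&(abs(b)<.105)&(abs(W[...,2]-.067)<.006)).astype(np.uint8)
    N,L,st,ce=cv2.connectedComponentsWithStats(m)
    for i in range(1,N):
        if st[i,4]>25: 
            p=ray(s,*ce[i],.067)[:2]-c; print(ce[i].round(1),st[i,4],'a,b',(p@ex*1000).round(1),(p@ey*1000).round(1))
E
python3 - <<'E'
from tank import *
import pickle
ribs(pickle.load(open('w3.pkl','rb')))
E
```

```text
[296.  141.3] 1052 a,b -40.5 -33.3
[414.3 143. ] 100 a,b -38.1 70.7
[434.4 142.8] 99 a,b -38.2 88.8
[402.8 222.4] 73 a,b 36.4 70.9
[421.4 222. ] 70 a,b 36.4 88.9
[288.7 224.6] 74 a,b 36.3 -37.2
[308.  224.5] 79 a,b 36.6 -19.2
[346.2 223.6] 77 a,b 36.5 16.8
[365.1 223. ] 69 a,b 36.3 34.8
[230.6 225.8] 72 a,b 36.5 -91.1
[226.2 234.6] 53 a,b 45.2 -95.4
[280.9 233.6] 64 a,b 45.3 -44.3
```

>>> send_rows:
  rows:
    - [-0.001, -0.0003, 0, -1.23, 0.15, 0, 255]
    - [0, 0, -0.015, -1.22, 0.14, 0, 255]
    - [0, 0, -0.015, 0, 0, 0, 255]
    - [0, 0, -0.015, 0, 0, 0, 255]
    - [0, 0, -0.014, 0, 0, 0, 255]
    - [0, 0, 0, 0, 0, 0, 255]
    - [0, 0, 0, 0, 0, 0, 255]

```text
time_s: 8.2
ee_pos: [0.5526, -0.066, 0.2058]
eef_rot: [[-0.993, 0.121, -0.003], [0.121, 0.993, -0.001], [0.002, -0.001, -1.0]]
force: [0.0, 0.0, -1.4]
width: 0.0069
```

```bash
cat > plate.py <<'E'
from tank import *
import sys
def run(name,lo,hi):
    s=snap('wrist'); save(s,name); o=s['o']; print(np.round(o['ee_pos'],4),np.round(o['eef_rot'],3).tolist(),np.round(o['joints'],0)); T=np.array(o['ee_pos'])
    cv2.imwrite(f'pics/{name}b.png',cv2.resize(s['image'],(800,600),interpolation=cv2.INTER_CUBIC))
    hsv=cv2.cvtColor(s['image'],cv2.COLOR_BGR2HSV); W=cloud(s); ribs(s)
    m=(cv2.inRange(hsv,lo,hi)>0)&(W[...,2]>T[2]-.15)&(np.linalg.norm(W[...,:2]-T[:2],axis=2)<.06)
    for v in range(100,300,8):
        u=np.flatnonzero(m[v])
        if len(u)>4: 
            u0=int(round(u.mean())); w=np.nanmedian(W[v,u0-1:u0+2],axis=0); d=w[:2]-T[:2]; ex=np.array([.993,-.1184]); ey=np.array([.1184,.993])
            p=w[:2]-[.5629,.0152]; print(v,u.min(),u.max(),w.round(4),'rel tcp',(d@ex*1e3).round(1),(d@ey*1e3).round(1),'tank',(p@ex*1e3).round(1),(p@ey*1e3).round(1))
GREEN=((50,60,60),(80,255,255)); ORANGE=((5,120,60),(18,255,255))
if __name__=='__main__': run(sys.argv[1],*(GREEN if sys.argv[2]=='g' else ORANGE))
E
python3 plate.py w4 g
```

```text
[ 0.5526 -0.066   0.2058] [[-0.993, 0.121, -0.003], [0.121, 0.993, -0.001], [0.002, -0.001, -1.0]] [ 10.  43. -14. 107.  18.  33.  68.]
[323.4 153.2] 1580 a,b -40.4 -32.5
[476.1 156.4] 161 a,b -37.9 70.8
[502.9 156. ] 155 a,b -38.2 88.8
[310.5 255.6] 111 a,b 36.3 -37.2
[334.6 255.4] 113 a,b 36.2 -19.3
[383.1 255.6] 111 a,b 36.5 16.8
[407.3 255.5] 115 a,b 36.4 34.9
[455.8 255.6] 116 a,b 36.6 71.0
[480.  255.5] 113 a,b 36.5 89.0
156 248 257 [ 0.5131 -0.06    0.0784] rel tcp -40.0 1.4 tank -40.6 -80.5
164 247 258 [ 0.513  -0.0599  0.1044] rel tcp -40.1 1.4 tank -40.7 -80.5
172 246 259 [ 0.5131 -0.0598  0.1237] rel tcp -40.0 1.5 tank -40.5 -80.4
180 245 260 [ 0.5129 -0.0597  0.1406] rel tcp -40.1 1.5 tank -40.7 -80.3
188 244 261 [ 0.5128 -0.0597  0.1541] rel tcp -40.3 1.6 tank -40.9 -80.3
196 243 262 [ 0.5132 -0.0592  0.1638] rel tcp -39.9 2.2 tank -40.5 -79.7
204 242 263 [ 0.515  -0.06    0.1676] rel tcp -38.1 1.6 tank -38.7 -80.3
212 242 263 [ 0.5178 -0.0603  0.1685] rel tcp -35.3 1.6 tank -35.9 -80.3
220 242 263 [ 0.5212 -0.0607  0.1678] rel tcp -31.8 1.6 tank -32.4 -80.3
228 242 263 [ 0.5242 -0.0611  0.1683] rel tcp -28.8 1.6 tank -29.4 -80.3
236 242 262 [ 0.5273 -0.0614  0.1685] rel tcp -25.7 1.6 tank -26.2 -80.3
244 242 264 [ 0.5308 -0.0615  0.1682] rel tcp -22.2 1.9 tank -22.8 -80.0
252 242 263 [ 0.5341 -0.0622  0.168 ] rel tcp -18.8 1.6 tank -19.4 -80.3
260 241 264 [ 0.5376 -0.0627  0.168 ] rel tcp -15.3 1.5 tank -15.9 -80.4
268 242 264 [ 0.5408 -0.0627  0.1684] rel tcp -12.1 1.9 tank -12.7 -80.0
276 243 262 [ 0.5445 -0.0636  0.1682] rel tcp -8.4 1.5 tank -9.0 -80.4
284 243 262 [ 0.5483 -0.064   0.1678] rel tcp -4.5 1.5 tank -5.1 -80.4
292 243 262 [ 0.5516 -0.0644  0.1682] rel tcp -1.2 1.5 tank -1.8 -80.4
```

View pics/w4b.png

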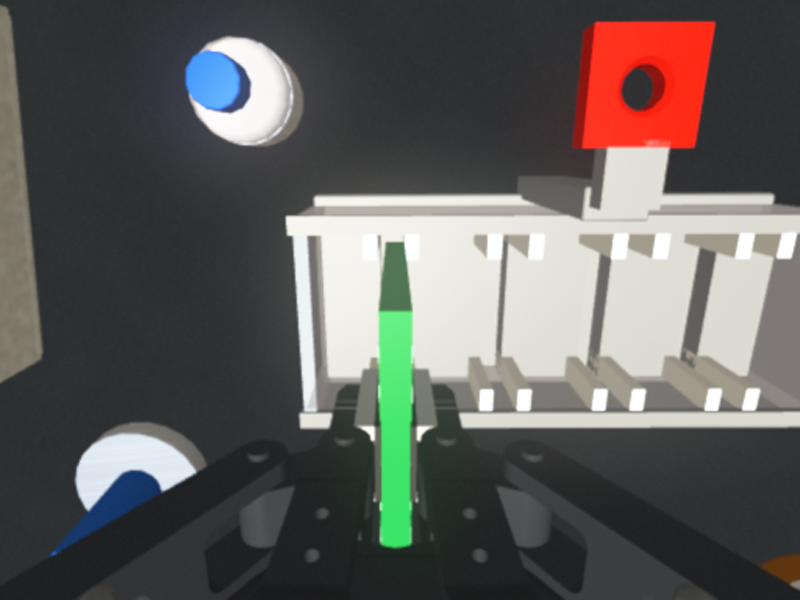

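Plate hangs vertical at camera tank-b = -80.4 mm. Slot 0 is at -82.2 mm in the same view (ribs at u 370 and 412). I shift 1.8 mm and lower.

>>> send_rows:
  rows:
    - [-0.0002, -0.0018, 0, 0, 0, 0, 255]
    - [0, 0, -0.006, 0, 0, 0, 255]
    - [0, 0, -0.01, 0, 0, 0, 255]
    - [0, 0, -0.01, 0, 0, 0, 255]
    - [0, 0, -0.01, 0, 0, 0, 255]
    - [0, 0, -0.01, 0, 0, 0, 255]
    - [0, 0, -0.01, 0, 0, 0, 255]
    - [0, 0, 0, 0, 0, 0, 255]
    - [0, 0, 0, 0, 0, 0, 255]

```text
time_s: 9.15
ee_pos: [0.5525, -0.0673, 0.1493]
eef_rot: [[-0.993, 0.119, -0.003], [0.119, 0.993, -0.0], [0.003, -0.001, -1.0]]
force: [-0.2, -0.1, -0.4]
width: 0.0072
```

>>> send_rows:
  rows:
    - [0, 0, -0.002, 0, 0, 0, 255]
    - [0, 0, -0.002, 0, 0, 0, 255]
    - [0, 0, -0.001, 0, 0, 0, 255]
    - [0, 0, 0, 0, 0, 0, 255]

```text
time_s: 9.55
ee_pos: [0.5527, -0.0674, 0.1451]
eef_rot: [[-0.993, 0.12, -0.002], [0.12, 0.993, -0.0], [0.002, -0.001, -1.0]]
force: [-0.7, -0.2, 1.7]
width: 0.0076
```

>>> send_rows:
  rows:
    - [0, 0, 0, 0, 0, 0, 140]
    - [0, 0, 0, 0, 0, 0, 140]
    - [0, 0, 0, 0, 0, 0, 140]
    - [0, 0, 0, 0, 0, 0, 140]
    - [0, 0, 0.03, 0, 0, 0, 140]
    - [0, 0, 0.03, 0, 0, 0, 140]
    - [0, 0, 0.03, 0, 0, 0, 140]
    - [0, 0, 0.03, 0, 0, 0, 140]
    - [0, 0, 0, 0, 0, 0, 140]

```text
time_s: 10.45
ee_pos: [0.5547, -0.0673, 0.2685]
eef_rot: [[-0.993, 0.12, 0.006], [0.12, 0.993, -0.0], [-0.006, 0.0, -1.0]]
force: [0.8, 0.4, 0.6]
width: 0.0383
```

```bash
python3 plate.py w5 g | head -3
python3 - <<'E'
from h import *
s=snap('wrist'); hsv=cv2.cvtColor(s['image'],cv2.COLOR_BGR2HSV); W=cloud(s)
m=(cv2.inRange(hsv,(50,60,60),(80,255,255))>0)&(W[...,2]>.05)&(W[...,2]<.15); P=W[m]; print(np.percentile(P[:,2],[5,50,95,99]).round(4)); t=P[P[:,2]>.1]; print(cv2.minAreaRect((t[:,:2]*1e3).astype(np.float32)))
E
```

```text
[ 0.5547 -0.0673  0.2685] [[-0.993, 0.12, 0.006], [0.12, 0.993, -0.0], [-0.006, 0.0, -1.0]] [ 12.  38. -17. 104.  16.  41.  70.]
[298.1 136.4] 892 a,b -40.7 -41.8
[386.7 138.9] 107 a,b -38.3 34.8
[0.0558 0.1069 0.1081 0.1085]
((553.0087280273438, -65.91368865966797), (8.07265567779541, 80.43328094482422), 82.78755950927734)
```

>>> send_rows:
  rows:
    - [-0.0107, -0.0194, 0, 0, 0, -8.13, 140]
    - [-0.0107, -0.0194, 0, 0, 0, -8.13, 140]
    - [-0.0107, -0.0194, 0, 0, 0, -8.13, 140]
    - [-0.0107, -0.0194, 0, 0, 0, -8.13, 140]
    - [-0.0107, -0.0194, 0, 0, 0, -8.13, 140]
    - [-0.0107, -0.0194, 0, 0, 0, -8.13, 140]
    - [-0.0107, -0.0194, 0, 0, 0, -8.13, 140]
    - [-0.0107, -0.0194, 0, 0, 0, -8.13, 140]
    - [-0.0107, -0.0194, 0, 0, 0, -8.13, 140]
    - [-0.0107, -0.0194, 0, 0, 0, -8.13, 140]
    - [-0.0107, -0.0194, 0, 0, 0, -8.13, 140]
    - [-0.0107, -0.0194, 0, 0, 0, -8.13, 140]

```text
time_s: 11.75
ee_pos: [0.423, -0.3005, 0.2633]
eef_rot: [[0.255, 0.967, -0.003], [0.967, -0.255, 0.003], [0.003, -0.004, -1.0]]
force: [-0.6, -0.4, 0.7]
width: 0.0382
```

>>> send_rows:
  rows:
    - [0, 0, -0.014, -0.94, -3.75, 0, 140]
    - [0, 0, -0.014, -0.94, -3.75, 0, 140]
    - [0, 0, -0.014, -0.94, -3.75, 0, 140]
    - [0, 0, -0.014, -0.94, -3.75, 0, 140]
    - [0, 0, 0, 0, 0, 0, 140]
    - [0, 0, 0, 0, 0, 0, 140]

```text
time_s: 12.35
ee_pos: [0.4236, -0.3001, 0.2078]
eef_rot: [[0.249, 0.934, 0.256], [0.969, -0.241, -0.061], [0.005, 0.263, -0.965]]
force: [1.0, -0.3, 0.5]
width: 0.0387
```

>>> send_rows:
  rows:
    - [0.0041, -0.001, -0.0152, 0, 0, 0, 140]
    - [0.0041, -0.001, -0.0152, 0, 0, 0, 140]
    - [0.0041, -0.001, -0.0152, 0, 0, 0, 140]
    - [0.0041, -0.001, -0.0152, 0, 0, 0, 140]
    - [0, 0, 0, 0, 0, 0, 140]
    - [0, 0, 0, 0, 0, 0, 255]
    - [0, 0, 0, 0, 0, 0, 255]
    - [0, 0, 0, 0, 0, 0, 255]
    - [0, 0, 0, 0, 0, 0, 255]
    - [0, 0, 0, 0, 0, 0, 255]
  squeeze: 50

```text
time_s: 13.35
ee_pos: [0.4428, -0.3085, 0.165]
eef_rot: [[0.249, 0.937, 0.244], [0.968, -0.244, -0.05], [0.013, 0.248, -0.969]]
force: [-5.5, 1.8, 5.7]
width: 0.0067
```

>>> send_rows:
  rows:
    - [-0.0041, 0.001, 0.0154, 0, 0, 0, 255]
    - [-0.0041, 0.001, 0.0154, 0, 0, 0, 255]
    - [-0.0041, 0.001, 0.0154, 0, 0, 0, 255]
    - [-0.0041, 0.001, 0.0154, 0, 0, 0, 255]
    - [-0.0041, 0.001, 0.0154, 0, 0, 0, 255]
    - [0, 0, 0.015, 0.95, 3.8, 0, 255]
    - [0, 0, 0.015, 0.95, 3.8, 0, 255]
    - [0, 0, 0.015, 0.95, 3.8, 0, 255]
    - [0, 0, 0.015, 0.95, 3.8, 0, 255]
    - [0, 0, 0, 0, 0, 0, 255]

```text
time_s: 14.35
ee_pos: [0.4268, -0.3047, 0.3033]
eef_rot: [[0.247, 0.969, -0.013], [0.969, -0.247, 0.011], [0.007, -0.015, -1.0]]
force: [0.7, -0.1, -0.4]
width: 0.0067
```

The descent stopped 18 mm short, so I check what is held.

```bash
python3 plate.py w6 g | cut -c1-70
python3 - <<'E'
from plant import bot
import numpy as np
o=bot.observe(); print(np.round(o['joints'],1),np.round(o['moment'],2))
E
```

```text
[ 0.4268 -0.3047  0.3033] [[0.247, 0.969, -0.013], [0.969, -0.247, 0.0
156 246 256 [ 0.4341 -0.2621  0.1796] rel tcp 2.2 43.1 tank -95.0 -290
164 246 257 [ 0.4352 -0.2623  0.2058] rel tcp 3.3 43.1 tank -94.0 -290
172 246 259 [ 0.4355 -0.2623  0.2265] rel tcp 3.6 43.1 tank -93.6 -290
180 245 260 [ 0.4358 -0.2623  0.2423] rel tcp 3.9 43.2 tank -93.4 -290
188 244 261 [ 0.4355 -0.2638  0.2502] rel tcp 3.7 41.6 tank -93.5 -292
196 244 261 [ 0.4346 -0.267   0.2501] rel tcp 3.2 38.3 tank -94.0 -295
204 243 261 [ 0.4337 -0.2708  0.2493] rel tcp 2.8 34.5 tank -94.4 -299
212 244 261 [ 0.4329 -0.2737  0.2506] rel tcp 2.4 31.5 tank -94.9 -302
220 243 261 [ 0.432  -0.2773  0.2507] rel tcp 1.9 27.8 tank -95.3 -306
228 243 261 [ 0.4311 -0.281   0.25  ] rel tcp 1.5 24.1 tank -95.8 -309
236 243 261 [ 0.4302 -0.2847  0.2498] rel tcp 1.0 20.2 tank -96.3 -313
244 243 263 [ 0.4297 -0.2885  0.2499] rel tcp 0.9 16.4 tank -96.3 -317
252 244 263 [ 0.429  -0.2924  0.2499] rel tcp 0.8 12.5 tank -96.5 -321
260 244 264 [ 0.4281 -0.2961  0.2497] rel tcp 0.3 8.7 tank -97.0 -325.
268 244 262 [ 0.4269 -0.2998  0.2497] rel tcp -0.5 4.9 tank -97.8 -328
276 245 261 [ 0.4258 -0.3036  0.25  ] rel tcp -1.1 0.9 tank -98.4 -332
284 245 261 [ 0.4247 -0.3078  0.2497] rel tcp -1.7 -3.3 tank -99.0 -33
292 245 261 [ 0.4239 -0.3118  0.2498] rel tcp -2.1 -7.4 tank -99.4 -34
[  7.9  37.6  38.9 108.1 -31.8  46.8  49.5] [0.   0.03 0.02]
```

View pics/w6b.png

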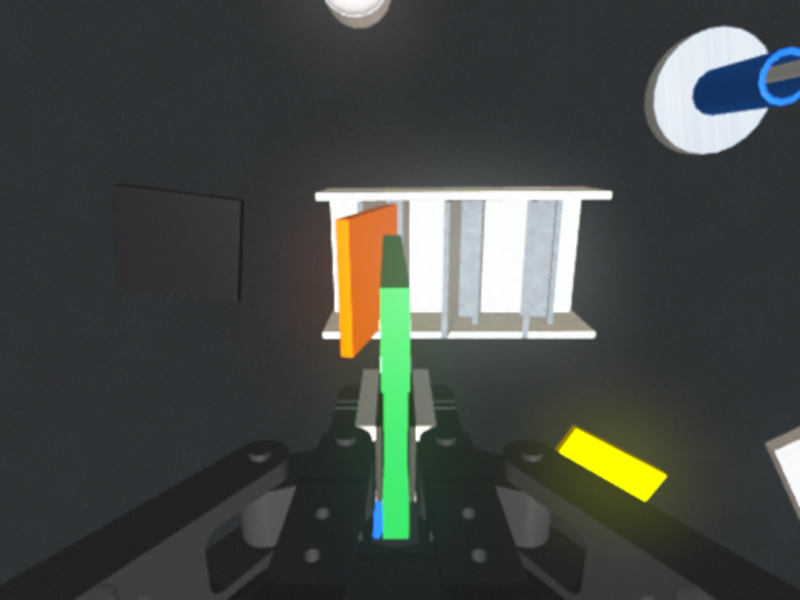

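The plate is held higher up, with its top 53 mm from the TCP and a 3.3 mm lateral offset, but square. The missing descent was speed limiting. I carry it to slot 1.

>>> send_rows:
  rows:
    - [0.0113, 0.0242, 0, 0, 0, 8.13, 255]
    - [0.0113, 0.0242, 0, 0, 0, 8.13, 255]
    - [0.0113, 0.0242, 0, 0, 0, 8.13, 255]
    - [0.0113, 0.0242, 0, 0, 0, 8.13, 255]
    - [0.0113, 0.0242, 0, 0, 0, 8.13, 255]
    - [0.0113, 0.0242, 0, 0, 0, 8.13, 255]
    - [0.0113, 0.0242, 0, 0, 0, 8.13, 255]
    - [0.0113, 0.0242, 0, 0, 0, 8.13, 255]
    - [0.0113, 0.0242, 0, 0, 0, 8.13, 255]
    - [0.0113, 0.0242, 0, 0, 0, 8.13, 255]
    - [0.0113, 0.0242, 0, 0, 0, 8.13, 255]
    - [0.0113, 0.0242, 0, 0, 0, 8.13, 255]

```text
time_s: 15.6
ee_pos: [0.5589, -0.0127, 0.3011]
eef_rot: [[-0.993, 0.115, -0.012], [0.115, 0.993, -0.016], [0.01, -0.018, -1.0]]
force: [-0.2, -0.3, -1.1]
width: 0.0069
```

>>> send_rows:
  rows:
    - [0, 0, -0.01, 0, 0, 0, 255]
    - [0, 0, -0.02, 0, 0, 0, 255]
    - [0, 0, 0, 0, 0, 0, 255]
    - [0, 0, 0, 0, 0, 0, 255]

```text
time_s: 16.0
ee_pos: [0.5586, -0.0146, 0.2714]
eef_rot: [[-0.992, 0.122, -0.013], [0.122, 0.992, -0.018], [0.011, -0.02, -1.0]]
force: [0.3, 0.0, -0.2]
width: 0.007
```

```bash
python3 plate.py w7 g
```

```text
[ 0.5586 -0.0146  0.2714] [[-0.992, 0.122, -0.013], [0.122, 0.992, -0.018], [0.011, -0.02, -1.0]] [-11.  38.  13. 104. -10.  41.  90.]
[258.2 142.4] 926 a,b -40.9 -27.2
[370.4 145.5] 98 a,b -38.0 70.8
[391.3 145.4] 99 a,b -38.1 88.8
[210.1 224.4] 78 a,b 36.4 -72.9
[266.5 225. ] 66 a,b 36.8 -19.3
[304.7 224.8] 70 a,b 36.5 16.7
[323.9 224.9] 71 a,b 36.6 34.8
[362.5 225. ] 71 a,b 36.5 70.9
[381.8 224.9] 70 a,b 36.3 88.9
[221.  233.3] 61 a,b 45.5 -62.8
156 246 256 [ 0.5169 -0.0111  0.1479] rel tcp -41.8 -1.5 tank -42.5 -31.6
164 246 257 [ 0.517  -0.0098  0.1743] rel tcp -41.9 -0.2 tank -42.6 -30.3
172 245 259 [ 0.5171 -0.0095  0.1949] rel tcp -41.9 0.2 tank -42.6 -29.9
180 244 260 [ 0.5171 -0.0091  0.211 ] rel tcp -41.8 0.5 tank -42.6 -29.6
188 243 261 [ 0.5187 -0.0092  0.2183] rel tcp -40.3 0.7 tank -41.0 -29.4
196 243 261 [ 0.5221 -0.0096  0.2181] rel tcp -36.8 0.6 tank -37.5 -29.5
204 243 261 [ 0.5258 -0.01    0.2176] rel tcp -33.1 0.7 tank -33.8 -29.4
212 244 262 [ 0.529  -0.01    0.2185] rel tcp -29.9 1.0 tank -30.7 -29.1
220 243 261 [ 0.5324 -0.011   0.2188] rel tcp -26.4 0.5 tank -27.2 -29.6
228 243 261 [ 0.5363 -0.0114  0.2183] rel tcp -22.6 0.6 tank -23.3 -29.5
236 243 261 [ 0.5398 -0.0118  0.2186] rel tcp -19.0 0.5 tank -19.7 -29.5
244 243 263 [ 0.5436 -0.0118  0.2185] rel tcp -15.2 1.0 tank -15.9 -29.1
252 244 262 [ 0.548  -0.0124  0.2174] rel tcp -10.8 0.9 tank -11.5 -29.2
260 244 262 [ 0.5516 -0.0129  0.2179] rel tcp -7.1 0.9 tank -7.9 -29.2
268 244 262 [ 0.5552 -0.0132  0.2185] rel tcp -3.5 0.9 tank -4.2 -29.1
276 245 261 [ 0.5595 -0.0138  0.2181] rel tcp 0.8 0.9 tank 0.1 -29.2
284 245 261 [ 0.5635 -0.0143  0.2182] rel tcp 4.9 0.9 tank 4.1 -29.2
292 245 261 [ 0.5676 -0.0147  0.2182] rel tcp 8.9 1.0 tank 8.2 -29.1
```

>>> send_rows:
  rows:
    - [0.0017, -0.001, 0, 0.85, -0.1, 0, 255]
    - [0, 0, -0.009, 0.84, -0.1, 0, 255]
    - [0, 0, -0.02, 0, 0, 0, 255]
    - [0, 0, -0.02, 0, 0, 0, 255]
    - [0, 0, 0, 0, 0, 0, 255]
    - [0, 0, 0, 0, 0, 0, 255]

```text
time_s: 16.65
ee_pos: [0.5613, -0.0151, 0.2228]
eef_rot: [[-0.993, 0.12, -0.009], [0.12, 0.993, 0.011], [0.01, 0.01, -1.0]]
force: [0.3, 0.3, -0.3]
width: 0.0071
```

```bash
python3 plate.py w8 g | head -24
```

```text
[ 0.5613 -0.0151  0.2228] [[-0.993, 0.12, -0.009], [0.12, 0.993, 0.011], [0.01, 0.01, -1.0]] [ -9.  42.  10. 105. -13.  34.  92.]
[249.5 146.8] 1413 a,b -40.9 -29.1
[386.1 150.5] 131 a,b -37.9 70.7
[410.6 150.4] 131 a,b -37.8 88.7
[375.2 242.9] 98 a,b 36.1 70.8
[397.7 243. ] 96 a,b 36.3 88.9
[194.6 244.8] 100 a,b 36.6 -73.1
[307.6 244.1] 100 a,b 36.7 16.8
[330.3 243.6] 94 a,b 36.4 34.9
[201.1 254.9] 68 a,b 45.5 -68.4
156 246 256 [ 0.5203 -0.0081  0.0989] rel tcp -41.5 2.1 tank -39.5 -28.2
164 172 257 [ 0.5359 -0.0376  0.0274] rel tcp -22.5 -25.4 tank -20.6 -55.6
172 166 258 [ 0.5429 -0.0386  0.0271] rel tcp -15.4 -25.5 tank -13.5 -55.8
180 162 260 [ 0.5488 -0.0474  0.0277] rel tcp -8.5 -33.6 tank -6.6 -63.8
188 159 261 [ 0.5566 -0.048   0.0261] rel tcp -0.7 -33.2 tank 1.2 -63.5
196 160 261 [ 0.5632 -0.0506  0.0276] rel tcp 6.2 -35.1 tank 8.1 -65.3
204 161 261 [ 0.5708 -0.05    0.0273] rel tcp 13.7 -33.5 tank 15.6 -63.8
212 161 261 [ 0.578  -0.0541  0.0274] rel tcp 21.2 -36.7 tank 23.2 -67.0
220 162 261 [ 0.5866 -0.0509  0.027 ] rel tcp 29.4 -32.6 tank 31.3 -62.8
228 163 261 [ 0.5939 -0.0529  0.0275] rel tcp 36.9 -33.7 tank 38.9 -63.9
236 163 261 [ 0.5987 -0.0519  0.0347] rel tcp 41.6 -32.1 tank 43.5 -62.4
244 164 263 [ 0.5987 -0.0508  0.0516] rel tcp 41.4 -31.1 tank 43.4 -61.3
252 164 262 [ 0.5983 -0.0473  0.0679] rel tcp 40.6 -27.6 tank 42.6 -57.8
260 167 262 [ 0.5524 -0.0277  0.1697] rel tcp -7.3 -13.6 tank -5.3 -43.9
```

>>> send_rows:
  rows:
    - [-0.001, 0.0001, -0.008, 0, 0, 0, 255]
    - [0, 0, -0.01, 0, 0, 0, 255]
    - [0, 0, -0.01, 0, 0, 0, 255]
    - [0, 0, -0.01, 0, 0, 0, 255]
    - [0, 0, -0.01, 0, 0, 0, 255]
    - [0, 0, -0.01, 0, 0, 0, 255]
    - [0, 0, 0, 0, 0, 0, 255]
    - [0, 0, -0.002, 0, 0, 0, 255]
    - [0, 0, -0.002, 0, 0, 0, 255]
    - [0, 0, -0.001, 0, 0, 0, 255]
    - [0, 0, 0, 0, 0, 0, 255]

```text
time_s: 17.8
ee_pos: [0.5605, -0.0147, 0.1602]
eef_rot: [[-0.993, 0.12, -0.008], [0.12, 0.993, 0.011], [0.009, 0.01, -1.0]]
force: [-0.9, 0.8, 0.9]
width: 0.0068
```

>>> send_rows:
  rows:
    - [0, 0, 0, 0, 0, 0, 140]
    - [0, 0, 0, 0, 0, 0, 140]
    - [0, 0, 0, 0, 0, 0, 140]
    - [0, 0, 0, 0, 0, 0, 140]
    - [0, 0, 0.03, 0, 0, 0, 140]
    - [0, 0, 0.037, 0, 0, 0, 140]
    - [0, 0, 0.037, 0, 0, 0, 140]
    - [0, 0, 0.037, 0, 0, 0, 140]
    - [0, 0, 0, 0, 0, 0, 140]

```text
time_s: 18.7
ee_pos: [0.5628, -0.0151, 0.3057]
eef_rot: [[-0.993, 0.12, 0.002], [0.12, 0.993, 0.011], [-0.0, 0.011, -1.0]]
force: [0.8, 0.2, 0.6]
width: 0.0385
```

```bash
cat > tops.py <<'E'
from h import *
import sys
def tops(zlo=.1,zhi=.13,name=None):
    s=snap('wrist'); print(np.round(s['o']['ee_pos'],4),np.round(s['o']['eef_rot'],3).tolist(),np.round(s['o']['joints'],0))
    if name: cv2.imwrite(f'pics/{name}.png',cv2.resize(s['image'],(800,600),interpolation=cv2.INTER_CUBIC))
    hsv=cv2.cvtColor(s['image'],cv2.COLOR_BGR2HSV); W=cloud(s)
    for c,lo,hi in [('green',(50,60,60),(80,255,255)),('orange',(5,150,90),(18,255,255))]:
        m=((cv2.inRange(hsv,lo,hi)>0)&(W[...,2]>zlo)&(W[...,2]<zhi)).astype(np.uint8)
        N,L,st,ce=cv2.connectedComponentsWithStats(m)
        for i in range(1,N):
            if st[i,4]>80:
                P=W[L==i]; r=cv2.minAreaRect((P[:,:2]*1e3).astype(np.float32)); print(c,ce[i].round(),st[i,4],'ctr',np.round(r[0],1),np.round(r[1],1),round(r[2],1),'z',np.percentile(P[:,2],[10,50,90]).round(4))
if __name__=='__main__': tops(float(sys.argv[1]),float(sys.argv[2]),sys.argv[3] if len(sys.argv)>3 else None)
E
python3 tops.py .1 .13
```

```text
[ 0.5628 -0.0151  0.3057] [[-0.993, 0.12, 0.002], [0.12, 0.993, 0.011], [-0.0, 0.011, -1.0]] [-10.  35.  12. 101. -11.  45.  91.]
green [191. 180.] 888 ctr [553.3 -65.5] [ 8.3 80.6] 82.5 z [0.1051 0.107  0.1079]
green [251. 179.] 768 ctr [559.3 -11.8] [ 7.9 79.9] 82.8 z [0.1063 0.1071 0.1081]
```

>>> send_rows:
  rows:
    - [-0.0084, 0.0237, 0, 0, 0, -5.5, 140]
    - [-0.0084, 0.0237, 0, 0, 0, -5.5, 140]
    - [-0.0084, 0.0237, 0, 0, 0, -5.5, 140]
    - [-0.0084, 0.0237, 0, 0, 0, -5.5, 140]
    - [-0.0084, 0.0237, 0, 0, 0, -5.5, 140]
    - [-0.0084, 0.0237, 0, 0, 0, -5.5, 140]
    - [-0.0084, 0.0237, 0, 0, 0, -5.5, 140]
    - [-0.0084, 0.0237, 0, 0, 0, -5.5, 140]
    - [-0.0084, 0.0237, 0, 0, 0, -5.5, 140]
    - [-0.0084, 0.0237, 0, 0, 0, -5.5, 140]
    - [-0.0084, 0.0237, 0, 0, 0, -5.5, 140]
    - [-0.0084, 0.0237, 0, 0, 0, -5.5, 140]

```text
time_s: 19.95
ee_pos: [0.4583, 0.2704, 0.2994]
eef_rot: [[-0.291, 0.957, 0.004], [0.957, 0.291, 0.01], [0.009, 0.007, -1.0]]
force: [-0.1, -0.1, -0.3]
width: 0.0388
```

>>> send_rows:
  rows:
    - [0, 0, 0, 0, 0, 0, 140]
    - [0, 0, 0, 0, 0, 0, 140]

```text
time_s: 20.15
ee_pos: [0.4587, 0.2697, 0.2996]
eef_rot: [[-0.297, 0.955, 0.005], [0.955, 0.297, 0.01], [0.008, 0.007, -1.0]]
force: [-0.0, -0.9, -0.0]
width: 0.0385
```

```bash
python3 tops.py .1 .13 w9b
```

```text
[0.4587 0.2697 0.2996] [[-0.297, 0.955, 0.005], [0.955, 0.297, 0.01], [0.008, 0.007, -1.0]] [-56.  37.  35. 108. -31.  44.  13.]
green [226. 128.] 1279 ctr [425.1 314.3] [11.7 80.2] 16.9 z [0.1052 0.1112 0.1127]
orange [292. 130.] 1039 ctr [477.  328.4] [11.  79.9] 17.1 z [0.1076 0.1115 0.1127]
orange [509. 359.] 103 ctr [780.8 170.1] [ 5.7 33.2] 28.8 z [0.1003 0.1017 0.1035]
```

View pics/w9b.png

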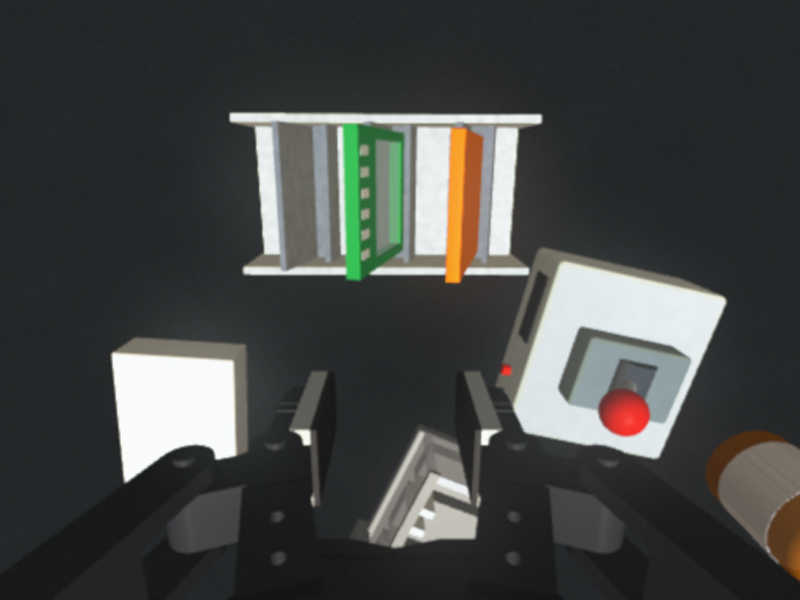

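Left rack view: green top at (350,200), orange top at (458,205), lever ball at (625,412). I take the orange first.

>>> send_rows:
  rows:
    - [-0.0017, 0.0101, -0.0183, 0.79, -2.9, 0, 140]
    - [-0.0017, 0.0101, -0.0183, 0.79, -2.9, 0, 140]
    - [-0.0017, 0.0101, -0.0183, 0.79, -2.9, 0, 140]
    - [-0.0017, 0.0101, -0.0183, 0.79, -2.9, 0, 140]
    - [-0.0017, 0.0101, -0.0183, 0.79, -2.9, 0, 140]
    - [0, 0, 0, 0, 0, 0, 140]
    - [0, 0, 0, 0, 0, 0, 140]

```text
time_s: 20.9
ee_pos: [0.4517, 0.3187, 0.2095]
eef_rot: [[-0.294, 0.921, 0.255], [0.956, 0.284, 0.079], [0.0, 0.267, -0.964]]
force: [-0.1, -0.2, 0.6]
width: 0.0384
```

```bash
python3 tops.py .108 .13
```

```text
[0.4517 0.3187 0.2095] [[-0.294, 0.921, 0.255], [0.956, 0.284, 0.079], [0.0, 0.267, -0.964]] [-55.  41.  20. 120. -45.   9.  20.]
green [153. 224.] 2065 ctr [422.6 317.2] [ 9.2 73.7] 16.9 z [0.11   0.1114 0.1126]
orange [249. 223.] 1537 ctr [475.3 328.3] [ 7.9 79.8] 16.9 z [0.1106 0.1116 0.1126]
```

>>> send_rows:
  rows:
    - [0.0024, 0.0012, -0.0109, 0, 0, 0, 140]
    - [0.0024, 0.0012, -0.0109, 0, 0, 0, 140]
    - [0.0024, 0.0012, -0.0109, 0, 0, 0, 140]
    - [0.0024, 0.0012, -0.0109, 0, 0, 0, 140]
    - [0.0024, 0.0012, -0.0109, 0, 0, 0, 140]
    - [0, 0, 0, 0, 0, 0, 140]
    - [0, 0, 0, 0, 0, 0, 140]

```text
time_s: 21.65
ee_pos: [0.4645, 0.3267, 0.1563]
eef_rot: [[-0.291, 0.922, 0.255], [0.957, 0.281, 0.078], [0.001, 0.267, -0.964]]
force: [-0.4, -0.7, -0.0]
width: 0.0384
```

```bash
python3 tops.py .105 .13
```

```text
[0.4645 0.3267 0.1563] [[-0.291, 0.922, 0.255], [0.957, 0.281, 0.078], [0.001, 0.267, -0.964]] [-50.  47.  12. 118. -57.   3.  31.]
green [105. 246.] 2577 ctr [417.1 336.6] [10.6 34.2] 17.0 z [0.108  0.1111 0.1125]
green [131. 375.] 251 ctr [435.2 292. ] [ 7.9 31.4] 2.7 z [0.1068 0.1111 0.1125]
orange [247. 265.] 2379 ctr [474.1 331.7] [ 7.9 72.6] 16.8 z [0.1105 0.1115 0.1125]
```

>>> send_rows:
  rows:
    - [0, 0, 0, 0, 0, 0, 255]
    - [0, 0, 0, 0, 0, 0, 255]
    - [0, 0, 0, 0, 0, 0, 255]
    - [0, 0, 0, 0, 0, 0, 255]
    - [0, 0, 0, 0, 0, 0, 255]
    - [-0.0036, -0.0011, 0.0135, 0, 0, 0, 255]
    - [-0.0036, -0.0011, 0.0135, 0, 0, 0, 255]
    - [-0.0036, -0.0011, 0.0135, 0, 0, 0, 255]
    - [-0.0036, -0.0011, 0.0135, 0, 0, 0, 255]
    - [-0.0036, -0.0011, 0.0135, 0, 0, 0, 255]
    - [-0.0036, -0.0011, 0.0135, 0, 0, 0, 255]
  squeeze: 50

```text
time_s: 22.8
ee_pos: [0.4419, 0.3205, 0.2373]
eef_rot: [[-0.296, 0.921, 0.254], [0.955, 0.285, 0.079], [0.0, 0.266, -0.964]]
force: [-0.4, 0.6, -0.5]
width: 0.0073
```

>>> send_rows:
  rows:
    - [0, 0, 0.012, -0.9, 2.96, 0, 255]
    - [0, 0, 0.012, -0.9, 2.96, 0, 255]
    - [0, 0, 0.012, -0.9, 2.96, 0, 255]
    - [0, 0, 0.012, -0.9, 2.96, 0, 255]
    - [0, 0, 0.012, -0.9, 2.96, 0, 255]
    - [0, 0, 0, 0, 0, 0, 255]
    - [0, 0, 0, 0, 0, 0, 255]

```text
time_s: 23.5
ee_pos: [0.4421, 0.3205, 0.2964]
eef_rot: [[-0.295, 0.955, -0.0], [0.955, 0.295, 0.001], [0.001, 0.0, -1.0]]
force: [-0.7, -0.9, -1.7]
width: 0.007
```

```bash
python3 plate.py w10 o | cut -c1-75
```

```text
[0.4421 0.3205 0.2964] [[-0.295, 0.955, -0.0], [0.955, 0.295, 0.001], [0.00
164 247 257 [0.4312 0.3564 0.1745] rel tcp -15.1 34.4 tank -171.2 323.3
172 246 258 [0.4312 0.3564 0.197 ] rel tcp -15.1 34.4 tank -171.2 323.2
180 246 259 [0.4312 0.3565 0.2145] rel tcp -15.1 34.5 tank -171.2 323.3
188 245 260 [0.4312 0.3562 0.2282] rel tcp -15.0 34.2 tank -171.2 323.1
196 244 261 [0.4313 0.3566 0.2418] rel tcp -15.0 34.6 tank -171.1 323.4
204 243 262 [0.4314 0.3559 0.2503] rel tcp -14.8 33.9 tank -170.9 322.8
244 243 263 [0.4375 0.34   0.2507] rel tcp -6.9 18.8 tank -163.0 307.7
252 242 263 [0.4373 0.3353 0.2495] rel tcp -6.5 14.2 tank -162.7 303.0
260 242 264 [0.4396 0.3326 0.2505] rel tcp -3.9 11.7 tank -160.0 300.5
268 243 264 [0.441  0.329  0.2501] rel tcp -2.1 8.3 tank -158.2 297.2
276 244 262 [0.4415 0.3256 0.2509] rel tcp -1.2 5.0 tank -157.3 293.8
284 244 268 [0.4441 0.3217 0.2497] rel tcp 1.9 1.4 tank -154.2 290.3
```

>>> send_rows:
  rows:
    - [0.0106, -0.0189, 0, 0, 0, 5.5, 255]
    - [0.0106, -0.0189, 0, 0, 0, 5.5, 255]
    - [0.0106, -0.0189, 0, 0, 0, 5.5, 255]
    - [0.0106, -0.0189, 0, 0, 0, 5.5, 255]
    - [0.0106, -0.0189, 0, 0, 0, 5.5, 255]
    - [0.0106, -0.0189, 0, 0, 0, 5.5, 255]
    - [0.0106, -0.0189, 0, 0, 0, 5.5, 255]
    - [0.0106, -0.0189, 0, 0, 0, 5.5, 255]
    - [0.0106, -0.0189, 0, 0, 0, 5.5, 255]
    - [0.0106, -0.0189, 0, 0, 0, 5.5, 255]
    - [0.0106, -0.0189, 0, 0, 0, 5.5, 255]
    - [0.0106, -0.0189, 0, 0, 0, 5.5, 255]

```text
time_s: 24.75
ee_pos: [0.5688, 0.0932, 0.296]
eef_rot: [[-0.993, 0.114, -0.003], [0.114, 0.993, -0.0], [0.003, -0.0, -1.0]]
force: [-0.6, 1.0, -1.1]
width: 0.0069
```

>>> send_rows:
  rows:
    - [0, 0, -0.02, 0, 0, 0, 255]
    - [0, 0, -0.03, 0, 0, 0, 255]
    - [0, 0, -0.02, 0, 0, 0, 255]
    - [0, 0, 0, 0, 0, 0, 255]
    - [0, 0, 0, 0, 0, 0, 255]

```text
time_s: 25.25
ee_pos: [0.569, 0.0937, 0.2267]
eef_rot: [[-0.993, 0.119, -0.002], [0.119, 0.993, -0.001], [0.002, -0.001, -1.0]]
force: [-0.3, -0.2, -1.2]
width: 0.0069
```

```bash
python3 plate.py w11 o
```

```text
[0.569  0.0937 0.2267] [[-0.993, 0.119, -0.002], [0.119, 0.993, -0.001], [0.002, -0.001, -1.0]] [-25.  43.  19. 103. -21.  37.  90.]
[187.5 151.9] 1188 a,b -40.6 32.2
[ 20.5 151.2] 42 a,b -41.2 -91.2
[ 46.1 156.1] 119 a,b -37.6 -73.0
[ 63.8 246.6] 88 a,b 36.5 -73.0
[130.2 246.1] 96 a,b 36.1 -19.0
[174.6 246. ] 96 a,b 36.1 17.0
[196.7 246. ] 95 a,b 36.1 34.9
164 247 257 [0.5334 0.0993 0.1056] rel tcp -36.1 1.4 tank -39.3 80.0
172 247 258 [0.5335 0.0994 0.1271] rel tcp -35.9 1.4 tank -39.1 80.1
180 246 259 [0.5334 0.0994 0.1455] rel tcp -36.1 1.4 tank -39.3 80.1
188 246 260 [0.5334 0.0999 0.1601] rel tcp -36.1 1.9 tank -39.3 80.6
196 245 261 [0.5335 0.0999 0.1721] rel tcp -36.0 1.9 tank -39.2 80.6
204 243 262 [0.5342 0.0998 0.1805] rel tcp -35.3 1.9 tank -38.5 80.6
236 243 262 [0.5479 0.0986 0.1806] rel tcp -21.6 2.3 tank -24.8 81.0
244 243 263 [0.5515 0.0981 0.1803] rel tcp -17.9 2.3 tank -21.1 81.0
252 243 263 [0.5549 0.0977 0.1808] rel tcp -14.4 2.3 tank -17.7 81.0
260 243 263 [0.5585 0.0973 0.1808] rel tcp -10.9 2.3 tank -14.1 81.0
268 243 263 [0.5625 0.0968 0.1804] rel tcp -6.8 2.3 tank -10.1 81.0
284 244 268 [0.5707 0.0972 0.1797] rel tcp 1.3 3.7 tank -1.9 82.4
292 244 272 [0.5741 0.0976 0.1808] rel tcp 4.6 4.5 tank 1.4 83.2
```

>>> send_rows:
  rows:
    - [-0.0014, -0.0001, -0.009, 0, 0, 0, 255]
    - [0, 0, -0.01, 0, 0, 0, 255]
    - [0, 0, -0.01, 0, 0, 0, 255]
    - [0, 0, -0.01, 0, 0, 0, 255]
    - [0, 0, -0.01, 0, 0, 0, 255]
    - [0, 0, -0.01, 0, 0, 0, 255]
    - [0, 0, -0.01, 0, 0, 0, 255]
    - [0, 0, 0, 0, 0, 0, 255]
    - [0, 0, -0.002, 0, 0, 0, 255]
    - [0, 0, -0.002, 0, 0, 0, 255]
    - [0, 0, -0.001, 0, 0, 0, 255]
    - [0, 0, 0, 0, 0, 0, 255]

```text
time_s: 26.5
ee_pos: [0.5682, 0.0936, 0.1532]
eef_rot: [[-0.993, 0.119, -0.001], [0.119, 0.993, -0.0], [0.001, -0.0, -1.0]]
force: [0.7, 0.4, -0.3]
width: 0.0071
```

>>> send_rows:
  rows:
    - [0, 0, 0, 0, 0, 0, 140]
    - [0, 0, 0, 0, 0, 0, 140]
    - [0, 0, 0, 0, 0, 0, 140]
    - [0, 0, 0, 0, 0, 0, 140]
    - [0, 0, 0.03, 0, 0, 0, 140]
    - [0, 0, 0.037, 0, 0, 0, 140]
    - [0, 0, 0.037, 0, 0, 0, 140]
    - [0, 0, 0.037, 0, 0, 0, 140]
    - [0, 0, 0, 0, 0, 0, 140]

```text
time_s: 27.4
ee_pos: [0.5707, 0.0933, 0.2989]
eef_rot: [[-0.993, 0.119, 0.009], [0.119, 0.993, 0.001], [-0.009, 0.002, -1.0]]
force: [1.2, -0.0, 0.7]
width: 0.0387
```

```bash
python3 tops.py .1 .13
```

```text
[0.5707 0.0933 0.2989] [[-0.993, 0.119, 0.009], [0.119, 0.993, 0.001], [-0.009, 0.002, -1.0]] [-27.  38.  22. 100. -19.  46.  88.]
green [ 68. 185.] 1178 ctr [553.2 -65.5] [ 9.7 80.5] 83.1 z [0.103  0.1068 0.1078]
green [130. 185.] 1023 ctr [559.6 -11.5] [ 8.9 80.5] 83.1 z [0.1039 0.1069 0.1078]
orange [255. 190.] 142 ctr [572.9  94.9] [ 7.3 80.5] 82.9 z [0.1054 0.1067 0.1077]
orange [367. 372.] 564 ctr [786.1 196.6] [35.1 17.6] 71.8 z [0.1043 0.1137 0.1196]
```

Slots 0, 1 and 3 are seated, with tops at z = 0.107. Next is the left green.

>>> send_rows:
  rows:
    - [-0.0144, 0.0177, -0.0025, 0, 0, -5.5, 140]
    - [-0.0144, 0.0177, -0.0025, 0, 0, -5.5, 140]
    - [-0.0144, 0.0177, -0.0025, 0, 0, -5.5, 140]
    - [-0.0144, 0.0177, -0.0025, 0, 0, -5.5, 140]
    - [-0.0144, 0.0177, -0.0025, 0, 0, -5.5, 140]
    - [-0.0144, 0.0177, -0.0025, 0, 0, -5.5, 140]
    - [-0.0144, 0.0177, -0.0025, 0, 0, -5.5, 140]
    - [-0.0144, 0.0177, -0.0025, 0, 0, -5.5, 140]
    - [-0.0144, 0.0177, -0.0025, 0, 0, -5.5, 140]
    - [-0.0144, 0.0177, -0.0025, 0, 0, -5.5, 140]
    - [-0.0144, 0.0177, -0.0025, 0, 0, -5.5, 140]
    - [-0.0144, 0.0177, -0.0025, 0, 0, -5.5, 140]

```text
time_s: 28.65
ee_pos: [0.3939, 0.3063, 0.2626]
eef_rot: [[-0.292, 0.957, -0.003], [0.957, 0.292, -0.001], [0.0, -0.003, -1.0]]
force: [-0.4, 0.9, 1.0]
width: 0.0385
```

>>> send_rows:
  rows:
    - [0, 0, -0.0115, 0.9, -2.96, 0, 140]
    - [0, 0, -0.0115, 0.9, -2.96, 0, 140]
    - [0, 0, -0.0115, 0.9, -2.96, 0, 140]
    - [0, 0, -0.0115, 0.9, -2.96, 0, 140]
    - [0, 0, -0.0115, 0.9, -2.96, 0, 140]
    - [0, 0, 0, 0, 0, 0, 140]
    - [0, 0, 0, 0, 0, 0, 140]

```text
time_s: 29.35
ee_pos: [0.3975, 0.3067, 0.2085]
eef_rot: [[-0.293, 0.922, 0.252], [0.956, 0.284, 0.074], [-0.004, 0.263, -0.965]]
force: [1.0, -0.1, 0.3]
width: 0.0388
```

```bash
python3 tops.py .108 .13
```

```text
[0.3975 0.3067 0.2085] [[-0.293, 0.922, 0.252], [0.956, 0.284, 0.074], [-0.004, 0.263, -0.965]] [-56.  39.  15. 127. -57.   2.  29.]
green [252. 227.] 1707 ctr [423.5 314. ] [ 9.4 80.3] 17.0 z [0.1105 0.1116 0.1127]
```

>>> send_rows:
  rows:
    - [0.0075, 0.0021, 0.0025, -0.68, 2.23, 0, 100]
    - [0.0075, 0.0021, 0.001, -0.68, 2.23, 0, 100]
    - [0.0075, 0.0021, 0.001, -0.68, 2.23, 0, 100]
    - [0, 0, 0, 0, 0, 0, 100]
    - [0, 0, 0, 0, 0, 0, 100]

```text
time_s: 29.9
ee_pos: [0.4198, 0.3137, 0.2135]
eef_rot: [[-0.295, 0.945, 0.14], [0.955, 0.293, 0.04], [-0.003, 0.146, -0.989]]
force: [-0.7, -0.5, -0.1]
width: 0.052
```

```bash
python3 tops.py .108 .13
```

```text
[0.4198 0.3137 0.2135] [[-0.295, 0.945, 0.14], [0.955, 0.293, 0.04], [-0.003, 0.146, -0.989]] [-62.  43.  31. 119. -51.  22.  25.]
green [233. 228.] 1777 ctr [423.6 314. ] [ 9.  80.5] 16.6 z [0.1102 0.1115 0.1126]
```

>>> send_rows:
  rows:
    - [0.0016, 0.0004, -0.011, 0, 0, 0, 100]
    - [0.0016, 0.0004, -0.011, 0, 0, 0, 100]
    - [0.0016, 0.0004, -0.011, 0, 0, 0, 100]
    - [0.0016, 0.0004, -0.011, 0, 0, 0, 100]
    - [0.0016, 0.0004, -0.011, 0, 0, 0, 100]
    - [0, 0, 0, 0, 0, 0, 100]
    - [0, 0, 0, 0, 0, 0, 100]

```text
time_s: 30.65
ee_pos: [0.4269, 0.3154, 0.1585]
eef_rot: [[-0.295, 0.946, 0.136], [0.955, 0.292, 0.041], [-0.001, 0.142, -0.99]]
force: [0.9, 0.5, 0.3]
width: 0.0521
```

Close gently, then check.

>>> send_rows:
  rows:
    - [0, 0, 0, 0, 0, 0, 255]
    - [0, 0, 0, 0, 0, 0, 255]
    - [0, 0, 0, 0, 0, 0, 255]
    - [0, 0, 0, 0, 0, 0, 255]
    - [0, 0, 0, 0, 0, 0, 255]
    - [0, 0, 0, 0, 0, 0, 255]
    - [0, 0, 0, 0, 0, 0, 255]
  squeeze: 40

```text
time_s: 31.35
ee_pos: [0.4273, 0.3159, 0.1588]
eef_rot: [[-0.295, 0.945, 0.137], [0.955, 0.293, 0.042], [-0.001, 0.143, -0.99]]
force: [-0.9, 0.0, 6.0]
width: 0.0073
```

>>> send_rows:
  rows:
    - [-0.002, -0.0006, 0.014, 0, 0, 0, 255]
    - [-0.002, -0.0006, 0.014, 0, 0, 0, 255]
    - [-0.002, -0.0006, 0.014, 0, 0, 0, 255]
    - [-0.002, -0.0006, 0.014, 0, 0, 0, 255]
    - [-0.002, -0.0006, 0.014, 0, 0, 0, 255]
    - [-0.002, -0.0006, 0.014, -0.8, 2.7, 0, 255]
    - [0, 0, 0.03, -0.8, 2.7, 0, 255]
    - [0, 0, 0.03, -0.8, 2.65, 0, 255]
    - [0, 0, 0, 0, 0, 0, 255]
    - [0, 0, 0, 0, 0, 0, 255]
  squeeze: 50

```text
time_s: 32.35
ee_pos: [0.4151, 0.3124, 0.3021]
eef_rot: [[-0.296, 0.955, -0.003], [0.955, 0.296, -0.0], [0.001, -0.003, -1.0]]
force: [-0.2, -0.2, -2.7]
width: 0.0073
```

```bash
python3 plate.py w12 g | cut -c1-75
```

```text
[0.4151 0.3124 0.3021] [[-0.296, 0.955, -0.003], [0.955, 0.296, -0.0], [0.0
164 247 258 [0.4033 0.3501 0.1896] rel tcp -16.2 36.0 tank -198.2 313.6
172 246 259 [0.4034 0.35   0.2106] rel tcp -16.1 35.9 tank -198.1 313.5
180 245 260 [0.4035 0.35   0.2275] rel tcp -15.9 35.9 tank -197.9 313.5
188 244 261 [0.4035 0.35   0.2415] rel tcp -16.0 36.0 tank -198.0 313.6
196 243 261 [0.4034 0.3502 0.2539] rel tcp -16.0 36.1 tank -198.0 313.7
204 243 262 [0.4041 0.3481 0.2575] rel tcp -15.1 34.2 tank -197.1 311.8
212 243 262 [0.4051 0.3448 0.257 ] rel tcp -13.7 31.0 tank -195.7 308.6
220 243 262 [0.4066 0.3421 0.2579] rel tcp -12.0 28.5 tank -193.9 306.1
228 242 262 [0.4071 0.3383 0.2569] rel tcp -10.9 24.7 tank -192.9 302.4
236 243 262 [0.408  0.3351 0.2574] rel tcp -9.7 21.7 tank -191.7 299.3
244 243 263 [0.4096 0.3317 0.2572] rel tcp -7.7 18.5 tank -189.7 296.1
252 242 264 [0.4106 0.3283 0.2573] rel tcp -6.3 15.3 tank -188.3 292.9
260 243 263 [0.4118 0.3247 0.2566] rel tcp -4.7 11.9 tank -186.7 289.5
268 244 262 [0.4131 0.3211 0.2567] rel tcp -3.0 8.4 tank -185.0 286.1
276 244 262 [0.4141 0.3175 0.2566] rel tcp -1.6 5.0 tank -183.6 282.6
284 244 262 [0.4154 0.3138 0.2566] rel tcp 0.1 1.5 tank -181.9 279.1
292 244 262 [0.4161 0.3103 0.2569] rel tcp 1.3 -2.0 tank -180.7 275.6
```

>>> send_rows:
  rows:
    - [0.0125, -0.0228, 0, 0, 0, 5.5, 255]
    - [0.0125, -0.0228, 0, 0, 0, 5.5, 255]
    - [0.0125, -0.0228, 0, 0, 0, 5.5, 255]
    - [0.0125, -0.0228, 0, 0, 0, 5.5, 255]
    - [0.0125, -0.0228, 0, 0, 0, 5.5, 255]
    - [0.0125, -0.0228, 0, 0, 0, 5.5, 255]
    - [0.0125, -0.0228, 0, 0, 0, 5.5, 255]
    - [0.0125, -0.0228, 0, 0, 0, 5.5, 255]
    - [0.0125, -0.0228, 0, 0, 0, 5.5, 255]
    - [0.0125, -0.0228, 0, 0, 0, 5.5, 255]
    - [0.0125, -0.0228, 0, 0, 0, 5.5, 255]
    - [0.0125, -0.0228, 0, 0, 0, 5.5, 255]

```text
time_s: 33.6
ee_pos: [0.5644, 0.038, 0.3006]
eef_rot: [[-0.993, 0.114, -0.004], [0.114, 0.993, -0.003], [0.004, -0.003, -1.0]]
force: [1.2, 0.3, -0.6]
width: 0.0069
```

>>> send_rows:
  rows:
    - [0, 0, -0.02, 0, 0, 0, 255]
    - [0, 0, -0.03, 0, 0, 0, 255]
    - [0, 0, -0.02, 0, 0, 0, 255]
    - [0, 0, 0, 0, 0, 0, 255]
    - [0, 0, 0, 0, 0, 0, 255]

```text
time_s: 34.1
ee_pos: [0.5646, 0.0387, 0.2317]
eef_rot: [[-0.993, 0.119, -0.003], [0.119, 0.993, -0.003], [0.002, -0.004, -1.0]]
force: [-0.0, -0.1, -0.4]
width: 0.0072
```

```bash
sed -i 's/<.06)/<.05)\&(abs((W[...,:2]-T[:2])@[.1184,.993])<.012)/' plate.py; python3 plate.py w13 g
```

```text
[0.5646 0.0387 0.2317] [[-0.993, 0.119, -0.003], [0.119, 0.993, -0.003], [0.002, -0.004, -1.0]] [-18.  42.  17. 105. -19.  36.  93.]
[192.7 147.3] 1225 a,b -41.2 -20.3
[313.5 151.5] 126 a,b -38.0 70.7
[337.9 148.5] 78 a,b -40.3 89.0
[308.6 241.1] 91 a,b 36.2 70.9
[134.4 241.6] 87 a,b 36.6 -73.0
[199.7 241.4] 88 a,b 36.4 -19.0
164 248 258 [0.5269 0.0448 0.1202] rel tcp -38.1 1.7 tank -39.2 25.2
172 247 259 [0.5271 0.0448 0.1405] rel tcp -37.9 1.7 tank -39.0 25.2
180 246 260 [0.527  0.0449 0.1578] rel tcp -38.0 1.8 tank -39.2 25.3
188 245 261 [0.5272 0.0449 0.171 ] rel tcp -37.8 1.8 tank -38.9 25.3
196 244 261 [0.527  0.0446 0.1835] rel tcp -38.0 1.4 tank -39.1 24.9
204 243 262 [0.5292 0.0443 0.1866] rel tcp -35.7 1.4 tank -36.9 24.9
212 243 262 [0.5324 0.0439 0.1871] rel tcp -32.5 1.4 tank -33.7 24.9
220 243 263 [0.5355 0.0439 0.1879] rel tcp -29.5 1.8 tank -30.6 25.3
228 243 262 [0.5393 0.0431 0.1867] rel tcp -25.6 1.4 tank -26.8 24.9
236 243 262 [0.5426 0.0427 0.187 ] rel tcp -22.3 1.4 tank -23.4 24.9
244 243 263 [0.5463 0.0426 0.1867] rel tcp -18.6 1.7 tank -19.7 25.2
252 243 263 [0.5498 0.0422 0.1869] rel tcp -15.1 1.7 tank -16.2 25.2
260 242 263 [0.5533 0.0418 0.1871] rel tcp -11.6 1.7 tank -12.7 25.2
268 243 262 [0.5569 0.0409 0.1871] rel tcp -7.8 1.3 tank -9.0 24.8
276 244 262 [0.5606 0.0409 0.1871] rel tcp -4.2 1.8 tank -5.3 25.3
284 244 262 [0.5648 0.0404 0.1867] rel tcp 0.0 1.8 tank -1.1 25.3
292 244 262 [0.5686 0.0399 0.1869] rel tcp 3.8 1.7 tank 2.7 25.2
```

>>> send_rows:
  rows:
    - [-0.0014, 0.0009, -0.005, 0, 0, 0, 255]
    - [0, 0, -0.01, 0, 0, 0, 255]
    - [0, 0, -0.01, 0, 0, 0, 255]
    - [0, 0, -0.01, 0, 0, 0, 255]
    - [0, 0, -0.01, 0, 0, 0, 255]
    - [0, 0, -0.01, 0, 0, 0, 255]
    - [0, 0, -0.01, 0, 0, 0, 255]
    - [0, 0, -0.01, 0, 0, 0, 255]
    - [0, 0, 0, 0, 0, 0, 255]
    - [0, 0, -0.002, 0, 0, 0, 255]
    - [0, 0, -0.002, 0, 0, 0, 255]
    - [0, 0, -0.001, 0, 0, 0, 255]

```text
time_s: 35.35
ee_pos: [0.5641, 0.0395, 0.1525]
eef_rot: [[-0.993, 0.119, 0.0], [0.119, 0.993, -0.003], [-0.0, -0.003, -1.0]]
force: [1.2, -0.2, -1.7]
width: 0.0072
```

>>> send_rows:
  rows:
    - [0, 0, 0, 0, 0, 0, 255]
    - [0, 0, 0, 0, 0, 0, 140]
    - [0, 0, 0, 0, 0, 0, 140]
    - [0, 0, 0, 0, 0, 0, 140]
    - [0, 0, 0, 0, 0, 0, 140]
    - [0, 0, 0.03, 0, 0, 0, 140]
    - [0, 0, 0.037, 0, 0, 0, 140]
    - [0, 0, 0.037, 0, 0, 0, 140]
    - [0, 0, 0.037, 0, 0, 0, 140]
    - [0, 0, 0, 0, 0, 0, 140]

```text
time_s: 36.35
ee_pos: [0.5664, 0.0391, 0.2982]
eef_rot: [[-0.993, 0.119, 0.009], [0.119, 0.993, -0.003], [-0.01, -0.002, -1.0]]
force: [0.3, 0.1, -0.0]
width: 0.0385
```

```bash
python3 tops.py .1 .13
python3 - <<'E'
from h import *
import pickle
# probe / holder now
for n in ['scene','side']:
    s=snap(n); save(s,n+'1'); pickle.dump(s,open(n+'1.pkl','wb')); W=cloud(s); hsv=cv2.cvtColor(s['image'],cv2.COLOR_BGR2HSV)
    for c,lo,hi in [('yellow',(22,150,90),(32,255,255)),('blue',(105,150,60),(125,255,255))]:
        m=(cv2.inRange(hsv,lo,hi)>0)&(np.hypot(W[...,0]-.66,W[...,1]+.245)<.12)&(W[...,2]>.03); P=W[m]; v,u=np.nonzero(m)
        for z in np.arange(.03,.18,.01):
            k=abs(P[:,2]-z)<.005
            if k.sum()>3: print(n,c,z.round(3),k.sum(),P[k].mean(0).round(4),'px',u[k].mean().round(1),v[k].mean().round(1))
E
```

```text
[0.5664 0.0391 0.2982] [[-0.993, 0.119, 0.009], [0.119, 0.993, -0.003], [-0.01, -0.002, -1.0]] [-20.  37.  20. 102. -16.  44.  91.]
green [130. 182.] 1044 ctr [553.1 -65.6] [ 8.7 80.2] 82.8 z [0.1036 0.1068 0.1077]
green [192. 182.] 917 ctr [559.2 -11.7] [ 8.2 79.8] 82.9 z [0.1053 0.107  0.1079]
green [253. 183.] 834 ctr [566.5  40.4] [ 8.1 79.8] 83.3 z [0.1062 0.1071 0.108 ]
orange [313. 185.] 369 ctr [572.4  94.4] [ 8.5 79.4] 83.2 z [0.1021 0.1066 0.1077]
scene yellow 0.11 5 [ 0.6597 -0.2371  0.1143] px 219.6 274.2
scene yellow 0.12 40 [ 0.6648 -0.2403  0.1177] px 218.6 276.0
scene yellow 0.13 8 [ 0.6629 -0.2377  0.1288] px 219.1 272.5
scene yellow 0.14 9 [ 0.6661 -0.2397  0.1407] px 218.1 271.6
scene yellow 0.15 17 [ 0.6648 -0.2407  0.1499] px 217.1 269.1
scene yellow 0.16 10 [ 0.6666 -0.2377  0.1605] px 218.3 267.1
scene yellow 0.17 41 [ 0.6586 -0.2389  0.1712] px 216.3 261.5
scene blue 0.03 12 [ 0.6725 -0.2427  0.0324] px 221.6 295.7
scene blue 0.04 22 [ 0.6696 -0.2441  0.0399] px 220.4 293.4
scene blue 0.05 26 [ 0.6694 -0.2436  0.0499] px 220.2 291.4
scene blue 0.06 29 [ 0.6666
[... 230 characters left out ...]
 35 [ 0.6529 -0.2429  0.1184] px 333.8 203.1
side yellow 0.13 21 [ 0.653 -0.245  0.13 ] px 334.5 199.6
side yellow 0.14 19 [ 0.6528 -0.2439  0.1399] px 334.4 196.2
side yellow 0.15 24 [ 0.6537 -0.2442  0.15  ] px 335.0 192.8
side yellow 0.16 23 [ 0.6532 -0.2437  0.16  ] px 335.0 189.4
side yellow 0.17 31 [ 0.6543 -0.2411  0.17  ] px 335.1 185.5
side blue 0.03 16 [ 0.6523 -0.2529  0.0329] px 333.6 232.0
side blue 0.04 31 [ 0.6529 -0.2522  0.0402] px 333.8 229.6
side blue 0.05 32 [ 0.6522 -0.2508  0.0497] px 333.6 226.4
side blue 0.06 37 [ 0.6526 -0.2513  0.0599] px 334.0 223.3
side blue 0.07 39 [ 0.6533 -0.2493  0.0705] px 334.1 219.5
side blue 0.08 43 [ 0.6561 -0.2443  0.0789] px 334.3 215.8
```

All four plates are seated: tops at z = 0.107, 54 mm apart, 80x8 mm outlines. Next is the probe.

>>> send_rows:
  rows:
    - [0.0076, -0.0233, 0, 0, 0, -2.75, 70]
    - [0.0076, -0.0233, 0, 0, 0, -2.75, 70]
    - [0.0076, -0.0233, 0, 0, 0, -2.75, 70]
    - [0.0076, -0.0233, 0, 0, 0, -2.75, 70]
    - [0.0076, -0.0233, 0, 0, 0, -2.75, 70]
    - [0.0076, -0.0233, 0, 0, 0, -2.75, 70]
    - [0.0076, -0.0233, 0, 0, 0, -2.75, 70]
    - [0.0076, -0.0233, 0, 0, 0, -2.75, 70]
    - [0.0076, -0.0233, 0, 0, 0, -2.75, 70]
    - [0.0076, -0.0233, 0, 0, 0, -2.75, 70]
    - [0.0076, -0.0233, 0, 0, 0, -2.75, 70]
    - [0.0076, -0.0233, 0, 0, 0, -2.75, 70]

```text
time_s: 37.7
ee_pos: [0.6545, -0.2406, 0.2908]
eef_rot: [[-0.767, 0.642, -0.006], [0.642, 0.767, -0.001], [0.004, -0.005, -1.0]]
force: [-0.1, 0.6, 0.1]
width: 0.0618
```

>>> send_rows:
  rows:
    - [0, 0, 0, 0, 0, 0, 70]
    - [0, 0, 0, 0, 0, 0, 70]

```text
time_s: 37.9
ee_pos: [0.6542, -0.24, 0.2912]
eef_rot: [[-0.768, 0.641, -0.006], [0.641, 0.768, -0.001], [0.004, -0.004, -1.0]]
force: [0.6, 0.8, -0.2]
width: 0.0615
```

```bash
cat > probe.py <<'E'
from h import *
import sys,pickle
s=snap('wrist'); n=sys.argv[1]; pickle.dump(s,open(n+'.pkl','wb')); cv2.imwrite(f'pics/{n}.png',cv2.resize(s['image'],(800,600),interpolation=cv2.INTER_CUBIC))
o=s['o']; print(np.round(o['ee_pos'],4),np.round(o['eef_rot'],3).tolist(),np.round(o['joints'],0))
W=cloud(s); hsv=cv2.cvtColor(s['image'],cv2.COLOR_BGR2HSV); T=np.array(o['ee_pos'])
m=(cv2.inRange(hsv,(20,110,50),(34,255,255))>0)&(np.hypot(W[...,0]-T[0],W[...,1]-T[1])<.08)&(W[...,2]>.05); P=W[m]; v,u=np.nonzero(m)
for z in np.arange(P[:,2].min(),P[:,2].max()+.004,.006):
    k=abs(P[:,2]-z)<.003
    if k.sum()>3: print(z.round(3),k.sum(),P[k].mean(0).round(4),'px',u[k].mean().round(1),v[k].mean().round(1),np.ptp(u[k]))
E
python3 probe.py w14
```

```text
[ 0.6542 -0.24    0.2912] [[-0.768, 0.641, -0.006], [0.641, 0.768, -0.001], [0.004, -0.004, -1.0]] [  4.  49.  27.  77. -23.  60.  85.]
0.113 191 [ 0.6533 -0.2352  0.1152] px 255.5 191.0 30
0.119 147 [ 0.6541 -0.2343  0.1173] px 257.1 191.7 30
0.125 44 [ 0.6525 -0.2343  0.1253] px 255.9 193.1 21
0.131 44 [ 0.6524 -0.2339  0.1311] px 256.2 194.9 21
0.137 53 [ 0.6524 -0.2343  0.1371] px 255.9 197.5 22
0.143 56 [ 0.6523 -0.2344  0.1433] px 255.8 200.0 23
0.149 62 [ 0.6526 -0.2338  0.1494] px 256.7 202.5 23
0.155 60 [ 0.6523 -0.2342  0.1554] px 256.2 205.2 23
0.161 66 [ 0.6526 -0.2338  0.1612] px 256.9 208.0 25
0.167 143 [ 0.6547 -0.2366  0.1684] px 255.8 216.4 25
0.173 439 [ 0.6574 -0.2382  0.1711] px 256.6 222.3 25
```

View pics/w14.png

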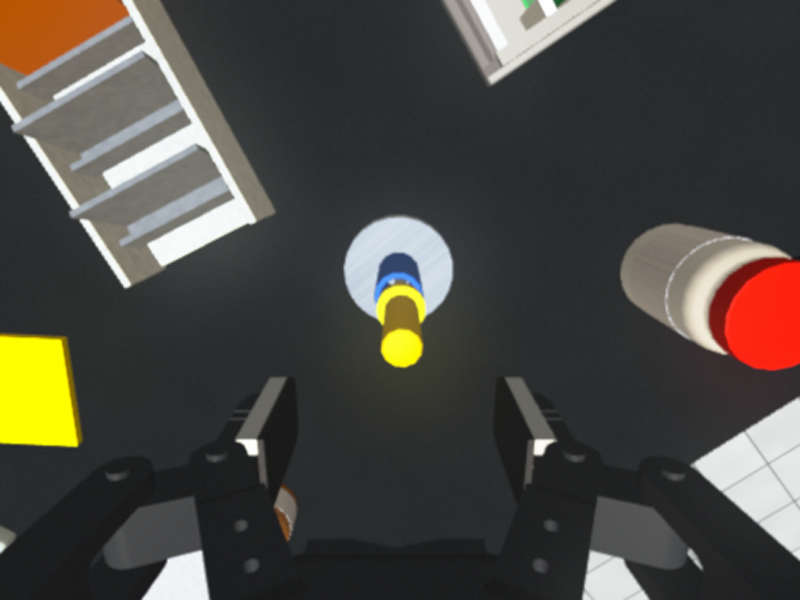

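Probe in the wrist view: upright, handle top at (402,348) over the blue tube (400,285). Reach down.

>>> send_rows:
  rows:
    - [0.0028, 0.0007, -0.0142, 0, -0.34, 0, 70]
    - [0, 0, -0.015, 0, 0, 0, 70]
    - [0, 0, -0.015, 0, 0, 0, 70]
    - [0, 0, -0.015, 0, 0, 0, 70]
    - [0, 0, -0.015, 0, 0, 0, 70]
    - [0, 0, -0.015, 0, 0, 0, 70]
    - [0, 0, 0, 0, 0, 0, 70]
    - [0, 0, 0, 0, 0, 0, 70]

```text
time_s: 38.75
ee_pos: [0.6578, -0.2395, 0.2038]
eef_rot: [[-0.768, 0.64, 0.003], [0.64, 0.768, -0.002], [-0.004, 0.0, -1.0]]
force: [-0.1, -1.1, 0.4]
width: 0.0621
```

>>> send_rows:
  rows:
    - [0, 0, 0, 0, 0, 0, 255]
    - [0, 0, 0, 0, 0, 0, 255]
    - [0, 0, 0, 0, 0, 0, 255]
    - [0, 0, 0, 0, 0, 0, 255]
    - [0, 0, 0, 0, 0, 0, 255]
    - [0, 0, 0, 0, 0, 0, 255]
  squeeze: 40

```text
time_s: 39.35
ee_pos: [0.6581, -0.2398, 0.2049]
eef_rot: [[-0.768, 0.64, 0.005], [0.64, 0.768, -0.003], [-0.006, 0.0, -1.0]]
force: [-0.6, -0.5, 5.4]
width: 0.0168
```

>>> send_rows:
  rows:
    - [0, 0, 0.01, 0, 0, 0, 255]
    - [0, 0, 0.015, 0, 0, 0, 255]
    - [0, 0, 0.015, 0, 0, 0, 255]
    - [0, 0, 0.015, 0, 0, 0, 255]
    - [0, 0, 0.015, 0, 0, 0, 255]
    - [0, 0, 0.015, 0, 0, 0, 255]
    - [0, 0, 0.02, 0, 0, 0, 255]
    - [0, 0, 0.02, 0, 0, 0, 255]
    - [0, 0, 0, 0, 0, 0, 255]

```text
time_s: 40.25
ee_pos: [0.6591, -0.2404, 0.3332]
eef_rot: [[-0.768, 0.64, 0.01], [0.64, 0.768, -0.005], [-0.011, 0.002, -1.0]]
force: [0.6, -0.5, -0.5]
width: 0.017
```

>>> send_rows:
  rows:
    - [-0.0159, 0.022, 0, 0, 0, 0, 255]
    - [-0.0159, 0.022, 0, 0, 0, 0, 255]
    - [-0.0159, 0.022, 0, 0, 0, 0, 255]
    - [-0.0159, 0.022, 0, 0, 0, 0, 255]
    - [-0.0159, 0.022, 0, 0, 0, 0, 255]
    - [-0.0159, 0.022, 0, 0, 0, 0, 255]
    - [-0.0159, 0.022, 0, 0, 0, 0, 255]
    - [-0.0159, 0.022, 0, 0, 0, 0, 255]
    - [-0.0159, 0.022, 0, 0, 0, 0, 255]
    - [-0.0159, 0.022, 0, 0, 0, 0, 255]
    - [-0.0159, 0.022, 0, 0, 0, 0, 255]
    - [-0.0159, 0.022, 0, 0, 0, 0, 255]

```text
time_s: 41.45
ee_pos: [0.4659, 0.0255, 0.3288]
eef_rot: [[-0.768, 0.64, 0.003], [0.64, 0.768, -0.002], [-0.004, -0.0, -1.0]]
force: [1.0, 0.4, -0.9]
width: 0.0165
```

>>> send_rows:
  rows:
    - [0, 0, 0, 0, 0, 0, 255]
    - [0, 0, 0, 0, 0, 0, 255]

```text
time_s: 41.65
ee_pos: [0.4668, 0.0249, 0.329]
eef_rot: [[-0.769, 0.639, 0.003], [0.639, 0.769, -0.003], [-0.004, 0.0, -1.0]]
force: [0.1, -0.6, -0.8]
width: 0.0171
```

```bash
python3 probe.py w15
python3 - <<'E'
from h import *
import pickle
for n in ['scene','side']:
    s=snap(n); save(s,n+'2'); pickle.dump(s,open(n+'2.pkl','wb'))
E
```

```text
[0.4668 0.0249 0.329 ] [[-0.769, 0.639, 0.003], [0.639, 0.769, -0.003], [-0.004, 0.0, -1.0]] [-29.  29.  31. 116. -22.  41.  66.]
0.208 5 [0.4643 0.0285 0.2089] px 252.2 213.0 7
0.232 16 [0.4593 0.0346 0.2343] px 254.7 216.2 34
0.238 507 [0.4606 0.0318 0.2393] px 252.4 224.2 45
0.244 191 [0.4613 0.0311 0.2428] px 252.3 228.4 45
0.25 154 [0.4616 0.0312 0.2497] px 252.9 234.0 33
0.256 170 [0.4615 0.031  0.2559] px 252.4 239.3 33
0.262 214 [0.4614 0.0313 0.2618] px 252.7 244.3 37
0.268 208 [0.4615 0.0313 0.2679] px 252.9 250.2 37
0.274 248 [0.4616 0.0312 0.2737] px 252.8 256.6 38
0.28 284 [0.4614 0.031  0.2798] px 252.2 263.5 39
0.286 314 [0.4617 0.0312 0.2859] px 253.0 271.3 41
0.292 765 [0.4642 0.029  0.2931] px 252.9 288.6 44
0.298 894 [0.4664 0.0271 0.2953] px 252.8 298.5 44
```

View pics/w15.png

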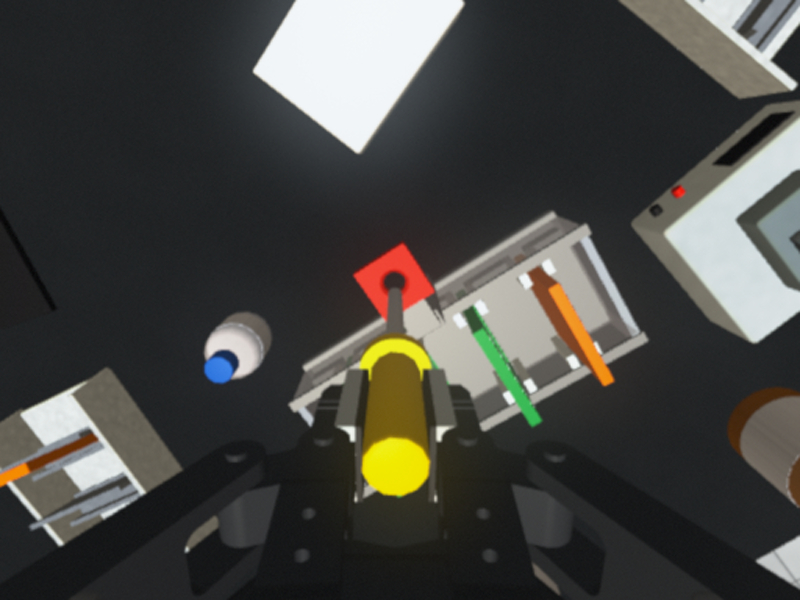

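Wrist view shows the probe vertical, handle end at (395,467) and flange at (397,360). The stem runs to its tip over the ring bore at about (395,283). I lower a little and compare the tip with the bore.

>>> send_rows:
  rows:
    - [0.0004, -0.0008, -0.008, 0, 0, 0, 255]
    - [0, 0, -0.008, 0, 0, 0, 255]
    - [0, 0, 0, 0, 0, 0, 255]
    - [0, 0, 0, 0, 0, 0, 255]

```text
time_s: 42.2
ee_pos: [0.4673, 0.0235, 0.3127]
eef_rot: [[-0.768, 0.641, 0.002], [0.641, 0.768, -0.003], [-0.004, -0.001, -1.0]]
force: [0.1, 0.4, -0.9]
width: 0.0169
```

```bash
python3 probe.py w16 | head -12
python3 - <<'E'
from h import *
import pickle
def red(s,tag,sc):
    hsv=cv2.cvtColor(s['image'],cv2.COLOR_BGR2HSV); W=cloud(s)
    m=((cv2.inRange(hsv,(0,130,50),(7,255,255))>0)&(np.hypot(W[...,0]-.467,W[...,1]-.025)<.04)&(abs(W[...,2]-.11)<.012)).astype(np.uint8)
    p=cv2.findNonZero(m); r=cv2.minAreaRect(p); c=ray(s,*r[0],.11); print(tag,'ring rect px',r,'->',c.round(4))
    u,v=map(int,r[0]); cr=s['image'][max(v-40,0):v+60,max(u-50,0):u+50]; return cv2.resize(cr,None,fx=sc,fy=sc,interpolation=cv2.INTER_CUBIC)
out=[]
for n in ['wrist','scene','side']:
    s=pickle.load(open('w16.pkl','rb')) if n=='wrist' else snap(n)
    pickle.dump(s,open(n+'3.pkl','wb'))
    try: out.append(cv2.resize(red(s,n,3),(260,260)))
    except Exception as e: print(n,e)
cv2.imwrite('pics/ringc.png',np.hstack(out))
E
```

```text
[0.4673 0.0235 0.3127] [[-0.768, 0.641, 0.002], [0.641, 0.768, -0.003], [-0.004, -0.001, -1.0]] [-28.  30.  30. 117. -23.  39.  67.]
0.216 19 [0.4576 0.0313 0.2183] px 249.8 215.8 34
0.222 559 [0.4611 0.0303 0.2232] px 252.3 224.7 45
0.228 143 [0.4618 0.03   0.2276] px 252.7 229.1 39
0.234 148 [0.4618 0.0295 0.2338] px 252.0 234.4 33
0.24 170 [0.4619 0.0298 0.2398] px 252.6 239.3 33
0.246 218 [0.462  0.03   0.2458] px 253.0 244.7 38
0.252 224 [0.462  0.03   0.2519] px 253.1 250.7 37
0.258 234 [0.4618 0.0296 0.2578] px 252.1 257.0 37
0.264 287 [0.462  0.0297 0.2638] px 252.6 264.0 39
0.27 314 [0.4621 0.0298 0.2698] px 253.0 271.7 41
0.276 1068 [0.4654 0.027  0.2774] px 253.1 291.7 44
wrist ring rect px ((252.40121459960938, 183.71096801757812), (40.74384689331055, 40.79323196411133), 57.094757080078125) -> [0.467  0.0254 0.11  ]
scene ring rect px ((298.92803955078125, 182.10401916503906), (12.521982192993164, 15.2052640914917), 79.69515228271484) -> [0.4705 0.0235 0.11  ]
side ring rect px ((235.63079833984375, 175.54615783691406), (8.434361457824707, 12.775577545166016), 82.87498474121094) -> [0.4642 0.0184 0.11  ]
```

View pics/ringc.png

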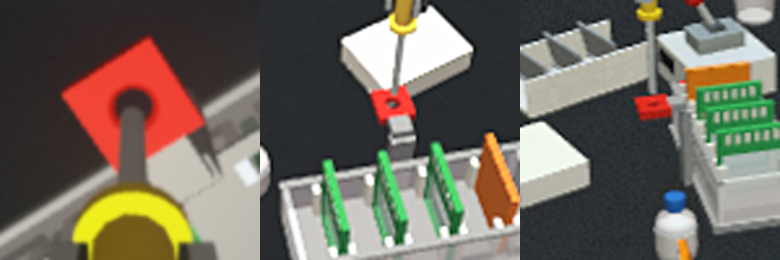

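Tip is over the bore: axis (0.467, 0.025) matches the ring centre (0.467, 0.025) in the same camera frame. Lower.

>>> send_rows:
  rows:
    - [0, 0, -0.008, 0, 0, 0, 255]
    - [0, 0, -0.008, 0, 0, 0, 255]
    - [0, 0, -0.008, 0, 0, 0, 255]
    - [0, 0, -0.008, 0, 0, 0, 255]
    - [0, 0, -0.008, 0, 0, 0, 255]
    - [0, 0, 0, 0, 0, 0, 255]

```text
time_s: 42.95
ee_pos: [0.4668, 0.0238, 0.272]
eef_rot: [[-0.768, 0.64, 0.001], [0.64, 0.768, -0.003], [-0.003, -0.001, -1.0]]
force: [0.4, -0.2, -0.3]
width: 0.0168
```

>>> send_rows:
  rows:
    - [0, 0, -0.012, 0, 0, 0, 255]
    - [0, 0, -0.012, 0, 0, 0, 255]
    - [0, 0, -0.012, 0, 0, 0, 255]
    - [0, 0, -0.012, 0, 0, 0, 255]
    - [0, 0, -0.012, 0, 0, 0, 255]
    - [0, 0, 0, 0, 0, 0, 255]
    - [0, 0, -0.003, 0, 0, 0, 255]
    - [0, 0, -0.002, 0, 0, 0, 255]
    - [0, 0, -0.002, 0, 0, 0, 255]
    - [0, 0, 0, 0, 0, 0, 255]

```text
time_s: 43.95
ee_pos: [0.4675, 0.0238, 0.2062]
eef_rot: [[-0.768, 0.64, 0.004], [0.64, 0.768, -0.002], [-0.004, 0.001, -1.0]]
force: [0.9, 0.5, -0.3]
width: 0.0168
```

>>> send_rows:
  rows:
    - [0, 0, -0.001, 0, 0, 0, 255]
    - [0, 0, 0, 0, 0, 0, 180]
    - [0, 0, 0, 0, 0, 0, 100]
    - [0, 0, 0, 0, 0, 0, 80]
    - [0, 0, 0, 0, 0, 0, 80]
    - [0, 0, 0, 0, 0, 0, 80]
    - [0, 0, 0.03, 0, 0, 0, 80]
    - [0, 0, 0.03, 0, 0, 0, 80]
    - [0, 0, 0.03, 0, 0, 0, 80]
    - [0, 0, 0.03, 0, 0, 0, 80]
    - [0, 0, 0, 0, 0, 0, 80]

```text
time_s: 45.05
ee_pos: [0.4692, 0.0235, 0.3283]
eef_rot: [[-0.768, 0.64, 0.011], [0.64, 0.768, -0.002], [-0.009, 0.006, -1.0]]
force: [0.9, -0.2, 0.0]
width: 0.0585
```

```bash
python3 probe.py w17; python3 tops.py .1 .13
python3 - <<'E'
from h import *
for n in ['scene','side']:
    s=snap(n); W=cloud(s); hsv=cv2.cvtColor(s['image'],cv2.COLOR_BGR2HSV)
    m=(cv2.inRange(hsv,(0,190,80),(5,255,255))>0)&(np.hypot(W[...,0]-.6,W[...,1]-.245)<.06)&(W[...,2]>.1); v,u=np.nonzero(m); print(n,'ball px',u.mean(),v.mean(),np.nanmedian(W[m],0).round(4),m.sum(),'ray .14',ray(s,u.mean(),v.mean(),.135).round(4))
    c=-s['R'].T@s['t']; d=s['R'].T@np.linalg.inv(s['K'])@[u.mean(),v.mean(),1]; print(c.tolist(),d.tolist())
E
```

```text
[0.4692 0.0235 0.3283] [[-0.768, 0.64, 0.011], [0.64, 0.768, -0.002], [-0.009, 0.006, -1.0]] [-29.  29.  32. 116. -23.  41.  67.]
0.11 13 [0.4684 0.0363 0.1107] px 259.6 170.5 20
0.116 234 [0.4637 0.0288 0.116 ] px 250.3 173.2 27
0.122 26 [0.4628 0.03   0.1218] px 250.7 173.2 19
0.128 30 [0.4622 0.03   0.1275] px 250.3 174.2 19
0.134 35 [0.4625 0.0297 0.1338] px 250.3 176.4 19
0.14 31 [0.4628 0.0305 0.1399] px 251.1 177.9 19
0.146 35 [0.462  0.0297 0.1459] px 249.9 179.6 19
0.152 36 [0.4625 0.0304 0.1518] px 250.8 181.3 19
0.158 41 [0.4627 0.0303 0.1578] px 250.9 183.6 20
0.164 41 [0.4628 0.0308 0.164 ] px 251.5 185.5 19
0.17 400 [0.4671 0.0259 0.1708] px 250.3 196.0 22
[0.4683 0.0239 0.3266] [[-0.768, 0.64, 0.008], [0.64, 0.768, -0.002], [-0.007, 0.003, -1.0]] [-29.  29.  32. 116. -23.  41.  67.]
green [314. 224.] 312 ctr [548.   42.8] [ 8.  43.6] 83.0 z [0.1059 0.1072 0.1081]
green [279. 263.] 613 ctr [559.3 -11.9] [ 8.4 80.7] 82.9 z [0.1044 0.1072 0.1081]
green [236. 287.] 641 ctr [552.8 -65.7] [ 9.3 80.7] 82.7 z [0.1037 0.107  0.108 ]
orange [370. 211.] 676 ctr [572.4  94.5] [ 8.4 80.4] 83.3 z [0.1057 0.1072 0.1082]
orange [ 11. 301.] 176 ctr [ 404.7 -261.8] [22.   8.8] 70.4 z [0.1029 0.1108 0.1123]
scene ball px 405.7846153846154 191.6769230769231 [0.602  0.2455 0.1392] 65 ray .14 [0.5992 0.2492 0.135 ]
[1.0395674620976538, -0.27160289622649975, 0.8754071776199479] [-0.4707918318006532, 0.5567292671850056, -0.7914750992708512]
side ball px 251.3684210526316 133.07894736842104 [0.5936 0.2444 0.1363] 38 ray .14 [0.5948 0.2479 0.135 ]
[0.09329572010570307, -1.2367832290350609, 0.7976184191736773] [0.2965289640402358, 0.8779288665975188, -0.39181390935202526]
```

View pics/w17.png

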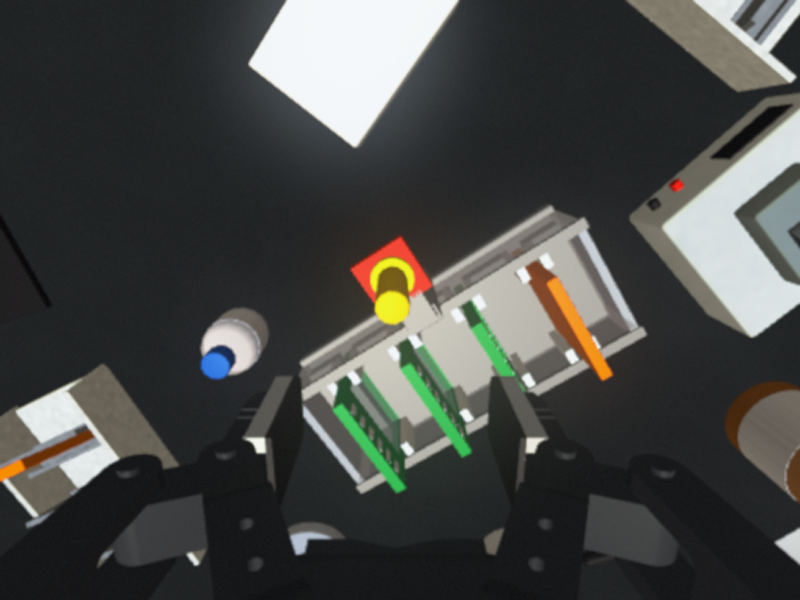

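Wrist view: probe in the ring with flange on the red block (391,280), plates in all four slots, bottle upright at (230,340). Now the lever, with the ball near (0.597, 0.248, 0.137).

>>> send_rows:
  rows:
    - [0.0072, 0.0185, 0, 0, 0, 3.6, 80]
    - [0.0072, 0.0185, 0, 0, 0, 3.6, 80]
    - [0.0072, 0.0185, 0, 0, 0, 3.6, 255]
    - [0.0072, 0.0185, 0, 0, 0, 3.6, 255]
    - [0.0072, 0.0185, 0, 0, 0, 3.6, 255]
    - [0.0072, 0.0185, 0, 0, 0, 3.6, 255]
    - [0.0072, 0.0185, 0, 0, 0, 3.6, 255]
    - [0.0072, 0.0185, 0, 0, 0, 3.6, 255]
    - [0.0072, 0.0185, 0, 0, 0, 3.6, 255]
    - [0.0072, 0.0185, 0, 0, 0, 3.6, 255]
    - [0.0072, 0.0185, 0, 0, 0, 3.6, 255]
    - [0.0072, 0.0185, 0, 0, 0, 3.6, 255]

```text
time_s: 46.45
ee_pos: [0.5539, 0.2483, 0.3248]
eef_rot: [[-0.998, -0.065, 0.004], [-0.065, 0.998, 0.001], [-0.004, 0.001, -1.0]]
force: [0.6, -0.2, -0.1]
width: 0.0001
```

>>> send_rows:
  rows:
    - [0, 0, 0, 0, 0, 0, 255]
    - [0, 0, 0, 0, 0, 0, 255]

```text
time_s: 46.65
ee_pos: [0.5535, 0.2463, 0.3247]
eef_rot: [[-0.998, -0.06, 0.003], [-0.06, 0.998, -0.0], [-0.003, -0.0, -1.0]]
force: [-0.3, -0.4, -0.3]
width: -0.0002
```

Run:
```python
from h import *
import pickle
s=snap('scene'); pickle.dump(s,open('scene4.pkl','wb')); P=cloud(s).reshape(-1,3)
k=(np.hypot(P[:,0]-.63,P[:,1]-.25)<.1)
B=P[k&(P[:,2]>.045)&(P[:,2]<.062)]; print('box',cv2.minAreaRect((B[:,:2]*1e3).astype(np.float32)))
G=P[(np.hypot(P[:,0]-.63,P[:,1]-.25)<.05)&(P[:,2]>.064)&(P[:,2]<.11)]; print('housing z',np.percentile(G[:,2],[10,50,80,95]),cv2.minAreaRect((G[:,:2]*1e3).astype(np.float32)))
o=bot.observe(); print(np.round(o['ee_pos'],4),np.round(o['eef_rot'],3).tolist(),np.round(o['joints'],0),o['width'])
s=snap('wrist'); hsv=cv2.cvtColor(s['image'],cv2.COLOR_BGR2HSV); W=cloud(s)
m=(cv2.inRange(hsv,(0,150,60),(6,255,255))>0)&(W[...,2]>.1)&(W[...,2]<.17); v,u=np.nonzero(m); print(m.sum(),W[m].mean(0).round(4),W[m].min(0).round(4),W[m].max(0).round(4))
```

```text
box ((616.9124145507812, 251.06275939941406), (143.3014678955078, 131.94094848632812), 5.1890435218811035)
housing z [0.0711704  0.08169461 0.08556826 0.09329823] ((628.1552124023438, 252.5167694091797), (70.76165771484375, 52.538692474365234), 3.457158327102661)
[0.5535 0.2453 0.3248] [[-0.998, -0.059, 0.003], [-0.059, 0.998, -0.001], [-0.003, -0.001, -1.0]] [-39.  38.  19.  93. -15.  52.  79.] -7.144862266292283e-05
1136 [0.5021 0.0963 0.1162] [0.451 0.024 0.1  ] [0.5989 0.2636 0.1449]
```

>>> send_rows:
  rows:
    - [0, 0.003, -0.0254, 0, 0, 0, 255]
    - [0, 0, -0.0254, 0, 0, 0, 255]
    - [0, 0, -0.0254, 0, 0, 0, 255]
    - [0, 0, -0.0254, 0, 0, 0, 255]
    - [0, 0, -0.0254, 0, 0, 0, 255]
    - [0, 0, 0, 0, 0, 0, 255]
    - [0, 0, 0, 0, 0, 0, 255]

```text
time_s: 47.45
ee_pos: [0.554, 0.248, 0.1986]
eef_rot: [[-0.998, -0.058, 0.004], [-0.058, 0.998, -0.0], [-0.004, -0.0, -1.0]]
force: [0.9, 0.2, 0.9]
width: -0.0001
```

>>> send_rows:
  rows:
    - [0.008, 0.0004, 0, 0, 0, 0, 255]
    - [0.008, 0.0004, 0, 0, 0, 0, 255]
    - [0.008, 0.0004, 0, 0, 0, 0, 255]
    - [0.008, 0.0004, 0, 0, 0, 0, 255]
    - [0.008, 0.0004, 0, 0, 0, 0, 255]
    - [0.008, 0.0004, 0, 0, 0, 0, 255]
    - [0.008, 0.0004, 0, 0, 0, 0, 255]
    - [0, 0, 0, 0, 0, 0, 255]

```text
time_s: 48.25
ee_pos: [0.6116, 0.2515, 0.1981]
eef_rot: [[-0.998, -0.059, 0.007], [-0.059, 0.998, 0.001], [-0.007, 0.0, -1.0]]
force: [-0.8, -0.2, -0.7]
width: 0.0003
```

Run:
```python
from h import *
s=snap('side'); a=s['image'][60:220,180:380]; t=snap('scene'); b=t['image'][130:290,320:520]
cv2.imwrite('pics/lev.png',cv2.resize(np.hstack([a,b]),(800,320),interpolation=cv2.INTER_CUBIC))
```

```text
(no output)
```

View pics/lev.png

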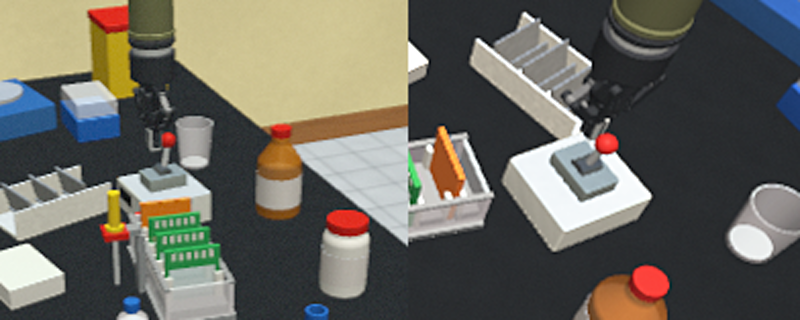

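The lever is about upright with the ball ahead of the fingers (left view, 168,140). Continue pushing.

>>> send_rows:
  rows:
    - [0.006, 0.0003, 0, 0, 0, 0, 255]
    - [0.006, 0.0003, 0, 0, 0, 0, 255]
    - [0.006, 0.0003, 0, 0, 0, 0, 255]
    - [0.006, 0.0003, 0, 0, 0, 0, 255]
    - [0, 0, 0, 0, 0, 0, 255]

```text
time_s: 48.85
ee_pos: [0.6318, 0.2528, 0.1975]
eef_rot: [[-0.998, -0.059, -0.003], [-0.059, 0.998, -0.0], [0.003, 0.0, -1.0]]
force: [-7.6, 0.2, 3.5]
width: -0.0001
```

```bash
cat > ball.py <<'E'
from h import *
L=[]
for n in ['scene','side']:
    s=snap(n); W=cloud(s); hsv=cv2.cvtColor(s['image'],cv2.COLOR_BGR2HSV)
    m=(cv2.inRange(hsv,(0,190,80),(5,255,255))>0)&(np.hypot(W[...,0]-.64,W[...,1]-.25)<.07)&(W[...,2]>.1); v,u=np.nonzero(m)
    print(n,m.sum(),np.nanmedian(W[m],0).round(4)); L.append((-s['R'].T@s['t'],s['R'].T@np.linalg.inv(s['K'])@[u.mean(),v.mean(),1]))
(c1,d1),(c2,d2)=L; t=np.linalg.lstsq(np.stack([d1,-d2],1),c2-c1,rcond=None)[0]; print('ball',((c1+t[0]*d1+c2+t[1]*d2)/2).round(4),'gap',np.linalg.norm(c1+t[0]*d1-c2-t[1]*d2).round(4))
E
python3 ball.py
```

```text
scene 74 [0.6589 0.2506 0.1401]
side 35 [0.6491 0.2489 0.138 ]
ball [0.6544 0.2494 0.1723] gap 0.0451
```

>>> send_rows:
  rows:
    - [0.003, 0.0002, 0, 0, 0, 0, 255]
    - [0.003, 0.0002, 0, 0, 0, 0, 255]
    - [0, 0, 0, 0, 0, 0, 255]

```text
time_s: 49.25
ee_pos: [0.633, 0.2529, 0.1972]
eef_rot: [[-0.998, -0.06, -0.015], [-0.06, 0.998, -0.001], [0.015, -0.001, -1.0]]
force: [-18.3, -3.0, 12.5]
width: 0.0001
```

```bash
python3 ball.py
```

```text
scene 73 [0.659  0.2503 0.1396]
side 35 [0.6497 0.2502 0.1397]
ball [0.6549 0.2455 0.1867] gap 0.0598
```

The lever sits on its end stop: force rose from 8 to 18 N without further motion, and the ball had travelled 57 mm, about 1.0 rad. Back off and clear.

>>> send_rows:
  rows:
    - [-0.01, -0.0005, 0, 0, 0, 0, 255]
    - [-0.015, -0.0008, 0, 0, 0, 0, 255]
    - [-0.02, -0.001, 0, 0, 0, 0, 255]
    - [-0.02, -0.001, 0.02, 0, 0, 0, 255]
    - [0, 0, 0.04, 0, 0, 0, 255]
    - [0, 0, 0.04, 0, 0, 0, 255]
    - [0, 0, 0.04, 0, 0, 0, 255]
    - [-0.02, 0.01, 0, 0, 0, 0, 255]
    - [0, 0, 0, 0, 0, 0, 255]
    - [0, 0, 0, 0, 0, 0, 255]

```text
time_s: 50.35
ee_pos: [0.555, 0.26, 0.3379]
eef_rot: [[-0.998, -0.06, 0.004], [-0.06, 0.998, 0.0], [-0.004, 0.0, -1.0]]
force: [1.0, -0.4, -1.3]
width: -0.0002
```

```bash
python3 ball.py
python3 - <<'E'
from h import *
s=snap('side'); a=s['image'][80:250,200:400]; t=snap('scene'); b=t['image'][130:300,220:460]
cv2.imwrite('pics/fin.png',cv2.resize(np.hstack([a,b]),(800,310),interpolation=cv2.INTER_CUBIC))
for q in (s,t):
    W=cloud(q); hsv=cv2.cvtColor(q['image'],cv2.COLOR_BGR2HSV)
    for c,lo,hi,ctr,r in [('probe',(22,150,90),(32,255,255),(.467,.024),.05),('green',(50,60,60),(80,255,255),(.56,-.01),.12),('orange',(5,150,90),(18,255,255),(.572,.095),.06)]:
        m=(cv2.inRange(hsv,lo,hi)>0)&(np.hypot(W[...,0]-ctr[0],W[...,1]-ctr[1])<r); z=W[m][:,2]; print(c,m.sum(),np.percentile(z,[1,99]).round(4),np.median(W[m],0).round(3))
print(bot.observe()['force'],bot.observe()['time_s'])
E
```

```text
scene 74 [0.659  0.2511 0.1394]
side 33 [0.6499 0.2495 0.1372]
ball [0.6538 0.2577 0.1317] gap 0.0012
probe 115 [0.1115 0.1731] [0.464 0.019 0.139]
green 604 [0.0686 0.1102] [ 0.554 -0.016  0.094]
orange 175 [0.0707 0.1095] [0.567 0.091 0.097]
probe 108 [0.1151 0.1733] [0.474 0.021 0.141]
green 751 [0.0123 0.1101] [ 0.556 -0.013  0.093]
orange 329 [0.0256 0.1101] [0.571 0.091 0.082]
[ 0.44272274 -0.20701079  1.02812877] 50.55
```

View pics/fin.png

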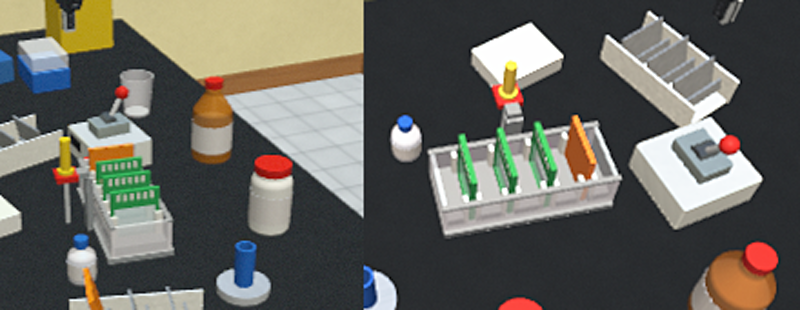

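```bash
python3 -c "
from plant import bot
print(bot.close_job())"
```

```text
the job is handed in; nothing more can be done
None
```

The gel run is set up and I have handed the job in after about 50 s of the 176 s allowed; the hand-in gave no verdict.

- **Plates:** The three green cassettes are in slots 0, 1 and 2, and one orange blanking plate closes slot 3. All four tops measure z ≈ 0.107 m, which means fully seated. They stand 54 mm apart and look upright.
- **Probe:** It hangs in the red ring and is vertical. The flange top is at 0.116 m and the handle end at 0.171 m.
- **Lever:** I flipped it last and pushed it to its stop. The ball moved about 57 mm, roughly 1.0 rad, and stayed there after the gripper backed off.
- **Bottle and arm:** The clear bottle is still upright, and the arm was clear of everything at the end.

Things that went wrong or disagreed:
- **Second cassette:** The descent stopped 18 mm short, so I gripped it higher up. It still seated correctly.
- **Left cassette:** A wrist joint was near its limit, so I gripped it with about 7° less tilt than its lean.
- **Wrist camera:** It read about 1.5 mm off along the jaw direction. I cancelled this by comparing each plate and the probe with its slot or the ring in the same picture.
- **Lever ball, while pushing:** The two fixed cameras disagreed by 45–60 mm, probably because the gripper was in the way. Once clear, they agreed to about 1 mm.

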